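# Park the rubber-wheel abrasion tester and fill the specimen tray

### The job

The abrasion test is over, so park the tester: push the red load lever away from you, past its stiff detent, until it clicks into the lift-off notch and the rubber wheel runs free, then turn the wheel by its rim until the yellow mark, now hidden in the catch box, stands at the very top, and leave it at rest there with the lever still in its notch. Lay every worn steel plate flat in the specimen tray, each fully down in a plate pocket of its own (any of the five), and the spanner flat in the long pocket. Leave the jar, the hopper and the brush where they are.

Things in the scene. Friction and masses are not known exactly. Their poses are not given: they have to be found in the camera images.
- tester: Bench rubber-wheel abrasion tester, fixed, white and blue. Origin on the bench right under the wheel's centre; x roughly away from the robot, y along the axle to the robot's left, z up. The wheel's lower half runs in a white catch box, 280 mm in x by 90 in y, walls 160 mm high. White housing at x -100 to 120, y 60 to 210 mm, 180 mm high, blue motor behind it. Base plate 360 x 360 mm, 20 mm high.
- axle (a point): Centre of the rubber wheel, on its axle, 150 mm above the bench. On the far side of the wheel, 120 to 300 mm beyond the axle, stands the load arm with its weights, 220 mm high (240 mm when lifted off). The bare rim stands clear of the catch box above the axle and can be pinched by its flat sides from above, or stroked on the tread.
- rubber_wheel (a joint): Angle of the upright wheel (rad): steel disc with black rubber rim, 228 mm diameter, 12.7 mm wide, 3 kg, balanced. Positive = its top moves away from the robot; mark at the top at 0 or any whole turn. With the lever at its loaded end the load arm presses on the rim and holds the wheel; lifted off, it spins freely, coasts about a quarter of a radian from 1 rad/s and stays where it stops.
- wheel_mark (a point): The yellow mark across the tread of the wheel, 11 mm wide, on the outer surface 114 mm from the axle, running 12 mm down both side faces. At the start it is hidden in the catch box; it is at the top when straight above the axle (264 mm above the bench).
- load_lever (a joint): Angle of the load lever (rad). Loaded it rests at 0 to 0.1, leaning about 0.5 rad towards the robot; it grows as it is pushed away. About 5 N at the knob at first (return spring), then a stiff detent of about 13 N near 0.45, crest at 0.6; beyond it the lever snaps by itself into the lift-off notch, where it rests at about 0.82; stop at 0.94. Let go before the crest it springs back.
- lever_knob (a point): Centre of the lever's red ball knob, 34 mm diameter, 150 mm from the pivot on a 10 mm rod, 280 to 300 mm above the bench.
- lever_pivot (a point): Pivot of the lever, on the tester at y 125 mm, 150 mm above the bench; the lever swings in a plane parallel to the wheel (tester's x and z).
- tray: Specimen tray, fixed on the bench, white on a blue floor, 11 mm high, from -60 to 114 mm in its x and -142 to 142 mm in its y; origin on the bench. Five plate pockets 84 x 33 mm and one spanner pocket 168 x 42 mm on its far side, all 5 mm deep, their floor 6 mm above the bench; at least 27 mm of land between side-by-side plate pockets.
- pocket1 (a point): Middle of pocket 1 on its floor; long along the tray's x.
- pocket2 (a point): Middle of pocket 2 on its floor; long along the tray's x.
- pocket3 (a point): Middle of pocket 3 on its floor; long along the tray's x.
- pocket4 (a point): Middle of pocket 4 on its floor; long along the tray's y.
- pocket5 (a point): Middle of pocket 5 on its floor; long along the tray's y.
- pocket6 (a point): Middle of the long spanner pocket on its floor; long along the tray's y.
- spanner: Double open-ended spanner of grey steel, 160 mm long (its x), 11 mm thick (its z), about 160 g; shaft 16 mm wide, jaws 34 mm wide from 47 mm out at both ends. Origin at its centre. Starts lying flat on the bench; it may lie either way round in its pocket.
- plate1: Worn steel test plate 1, 76 x 25 x 12.7 mm (its x, y, z), about 190 g, with a dull wear patch on both broad faces; origin at its centre. Starts lying flat on the bench; all plates are alike. Absent in some starts.
- plate2: Worn steel test plate 2, 76 x 25 x 12.7 mm (its x, y, z), about 190 g, with a dull wear patch on both broad faces; origin at its centre. Starts lying flat on the bench; all plates are alike. Absent in some starts.
- plate3: Worn steel test plate 3, 76 x 25 x 12.7 mm (its x, y, z), about 190 g, with a dull wear patch on both broad faces; origin at its centre. Starts lying flat on the bench; all plates are alike. Absent in some starts.
- plate4: Worn steel test plate 4, 76 x 25 x 12.7 mm (its x, y, z), about 190 g, with a dull wear patch on both broad faces; origin at its centre. Starts lying flat on the bench; all plates are alike. Absent in some starts.
- plate5: Worn steel test plate 5, 76 x 25 x 12.7 mm (its x, y, z), about 190 g, with a dull wear patch on both broad faces; origin at its centre. Starts lying flat on the bench; all plates are alike. Absent in some starts.
- sand_jar: Bystander: amber jar, 60 mm across, 100 mm high; origin under its centre. Not to be moved.
- hopper: Bystander: grey metal sand hopper, taken off, standing on its mouth, 100 mm across, 115 mm high; origin under its centre. Not to be moved.
- dust_brush: Bystander: dusting brush 150 mm long, lying on the bench beyond the tray, roughly along y; not to be moved.
Things that resemble listed ones, but are neither listed nor needed, are in the scene too. What is meant by the spanner is not blue, pink or purple, and is the larger of those in its own colour.

How it is judged:
By the outcome, as a careful person would: the job done as asked, in the order asked, and still so for the second after the job is handed in, with the robot touching nothing.
Of plate1, plate2, plate3, plate4, plate5 only 3 to 5 are there at a start; the rules pass over those that are not, and their reading is None.
At some moment in a run one of plate1, plate2, plate3, plate4, plate5, spanner may be knocked a few centimetres aside while the robot is not near it.
Once in a run the grip may slacken for a moment while it holds something.
It also fails if it takes over 210 s, if anything falls off the work surface, if the arm or the gripper's body presses on something with over 40 N, if the wrist force passes 120 N, or if a joint passes its speed limit or range.

### The arm

A 6-joint arm with a two-finger parallel gripper is mounted at the origin on the work surface. World frame = base frame: x ahead of the robot, y to its left, z up, the work surface at z = 0. Lengths are in m, angles in degrees, forces in N, time in s.
With the tool pointing down it reaches from about 0.275 to 0.975 m from the base axis. Payload 8.4 kg.
Tool frame: the origin (TCP) lies between the finger pads; the fingertips stand 17 mm ahead of it and the grasp point (between the pads) lies 2 mm behind it; z points along the fingers, y is the line along which they close (so a half turn about z gives the same grasp; the last joint's range is limited). The gripper opens to 92 mm and grips with 3 to 60 N. Pads are 20 mm wide; open, the fingers measure 128 mm over their backs; the gripper's body (75 mm by 189 mm) begins 69 mm behind the grasp point.
Start: joints at [-65.512, 20.225, 93.587, -0, 66.188, -0.138], TCP at [0.26, -0.568, 0.232] pointing down, gripper open.
Joint ranges: [-150.9, 150.9], [-52.94, 120.26], [3.33, 152.33], [-74.26, 254.26], [0, 154.13], [-172.89, 172.89]. Speed limits (degrees/s): [127.2, 127.2, 159.86, 180, 180, 180].

### API

Orientations are given as a 3x3 rotation matrix whose columns are the frame's x, y, z axes.
In Python, from station import robot gives the robot as it stands. The module is installed in compiled form; this text tells all that it offers.
- The arm moves only by the tool apply_moves, never from a script. Its argument "deltas" is a list of rows, each a list of 2 entries, a list of its own where there are three numbers: the shift along the tool's x, y, z in m, then the turn about the tool's z in degrees. In form: [[[dx, dy, dz], twist], ...]. A call has 1 to 5 rows; each row shifts and turns the commanded pose from where the row before left it, along the tool's axes as they then stand; what a row does not reach is not made up. A row lasts 1/10 s, in which the tool goes at most 50 mm and 8.59 degrees, less where a joint would pass 70% of its speed; a pose out of reach is approached as far as the arm can. A call is refused whole if a number of a shift passes 0.05 or a number of a turn 8.59, either way. A call with a gripper value outside its range is refused whole. "gripper" is the finger opening in m, from 0 to 0.0919, set as the call begins (left out, the last holds). The fingers move at their own pace and stop on an object; "squeeze" is the grip in N (left out, the last holds). Time passes only in rows, so rows that do not move let the fingers close. It gives the time, the measured TCP pose, the force, the opening and the grip force at its end, in the units of the state.
- robot.read_state(): the state, without advancing time (a new reading comes with each control period).
- robot.camera(name): name is "side" or "top" or "wrist"; returns the picture (400x640x3 uint8, blue, green, red); there is no depth.
- robot.camera_params(name): a dict with "mtx" (3x3 intrinsics, pixels), "distortion" ([k1, k2, p1, p2, k3] as OpenCV has them; the pictures are not rectified), "rvec" (rotation vector, rad) and "tvec" (3), from world to camera coordinates, as OpenCV has them; the wrist camera has in their place "hand_eye" (4x4, takes a point from camera to tool coordinates, whose origin is the TCP and whose axes are the flange's). Camera axes: x right, y down, z forward; pixel columns grow to the right and rows downward; lengths in m; the calibration is good to about 2 mm. A picture is of the moment at which its call begins: read the wrist's pose just before it. camera_params takes no time and is no camera call.
- robot.close_job(): hands the job in; it is judged then, once.
The state is a dict: "time": time; "joint_positions": joint angles; "qd": joint speeds; "joint_torque": joint torques, N m; "tcp_pos": TCP position; "tool_rot": TCP orientation; "force": force on the tool from outside, world axes, zero at the start; "ft_torque": the same for the moment, N m; "gripper_width": finger opening in m; "grip_force": force on a finger pad.
Only numpy, scipy, OpenCV 4.12 (cv2) and the standard library are available. Lean on these libraries where they do the work, as an engineer would, in place of code of your own. Each camera call takes 0.05 s, during which the arm holds its last target. There are 200 camera calls.

## Working session

There is one attempt and no reset: what is moved stays moved. The work goes in short steps, Python scripts to look and compute and a tool call to move; the robot and the scene stay as the last step left them, time stands still between calls to the robot, and variables do not carry over. Pictures are saved under pics/ and viewed, at most 14 in all, crops included, and the job is handed in when it is done.

Besides the shell and the picture viewer there is one more tool, called after ">>>" in YAML: its name, and indented under it one key for each argument. apply_moves: Moves the arm, as the interface text tells. Its arguments: {"type":"object","properties":{"deltas":{"type":"array"},"gripper":{"type":"number"},"squeeze":{"type":"number"}},"required":["deltas"]}

```bash
mkdir -p pics
cat > h.py <<'E'
import numpy as np, cv2
from station import robot
def cam(n):
    s=robot.read_state(); im=robot.camera(n); p=robot.camera_params(n)
    K=np.array(p['mtx'],float); D=np.array(p['distortion'],float)
    if n=='wrist':
        H=np.array(p['hand_eye'],float); T=np.eye(4); T[:3,:3]=np.array(s['tool_rot']).reshape(3,3); T[:3,3]=s['tcp_pos']
        M=T@H; R=M[:3,:3].T; t=-R@M[:3,3]
    else:
        R=cv2.Rodrigues(np.array(p['rvec'],float))[0]; t=np.array(p['tvec'],float).ravel()
    return im,(K,D,R,t)
def ray(c,uv):
    K,D,R,t=c
    u=cv2.undistortPoints(np.array(uv,float).reshape(-1,1,2),K,D).reshape(-1,2)
    d=np.c_[u,np.ones(len(u))]@R
    return -R.T@t,d
def onz(c,uv,z):
    o,d=ray(c,uv); return o+d*((z-o[2])/d[:,2])[:,None]
def proj(c,P):
    K,D,R,t=c
    return cv2.projectPoints(np.array(P,float).reshape(-1,1,3),cv2.Rodrigues(R)[0],t,K,D)[0].reshape(-1,2)
def tri(c1,u1,c2,u2):
    o1,d1=ray(c1,[u1]);o2,d2=ray(c2,[u2]);d1=d1[0];d2=d2[0]
    s=np.linalg.lstsq(np.c_[d1,-d2],o2-o1,rcond=None)[0]
    a=o1+s[0]*d1;b=o2+s[1]*d2
    return (a+b)/2,np.linalg.norm(a-b)
def save(n,im,s=1): cv2.imwrite('pics/'+n+'.png',cv2.resize(im,None,fx=s,fy=s,interpolation=cv2.INTER_CUBIC))
E
python3 - <<'E'
from h import *
np.set_printoptions(precision=3,suppress=True)
for n in ('top','side','wrist'):
    im,c=cam(n); save(n+'0',im,1.25); print(n,-c[2].T@c[3],c[2][2],c[0][0,0])
s=robot.read_state();print(s)
E
```

```text
top [ 0.47  -0.115  1.737] [ 0.04   0.009 -0.999] 505.3039496130189
side [ 0.329 -1.143  1.286] [ 0.128  0.672 -0.729] 435.56778372182237
wrist [ 0.32  -0.54   0.384] [-0.213 -0.097 -0.972] 280.6513259242774
{'time': 0.15, 'joint_positions': array([-65.513,  20.253,  93.618,  -0.001,  66.188,  -0.139]), 'qd': array([-0.02 , -0.129, -0.083, -0.072,  0.029,  0.041]), 'joint_torque': array([ -0.001, -59.421, -33.447,   0.07 ,   0.02 ,  -0.   ]), 'tcp_pos': array([ 0.26 , -0.568,  0.231]), 'tool_rot': array([[ 0.909,  0.417, -0.   ],
       [ 0.417, -0.909,  0.001],
       [-0.   , -0.001, -1.   ]]), 'force': array([ 0.172, -0.367,  0.123]), 'ft_torque': array([0.031, 0.014, 0.037]), 'grip_force': 0.0, 'gripper_width': 0.09208385931505839}
```

View pics/top0.png

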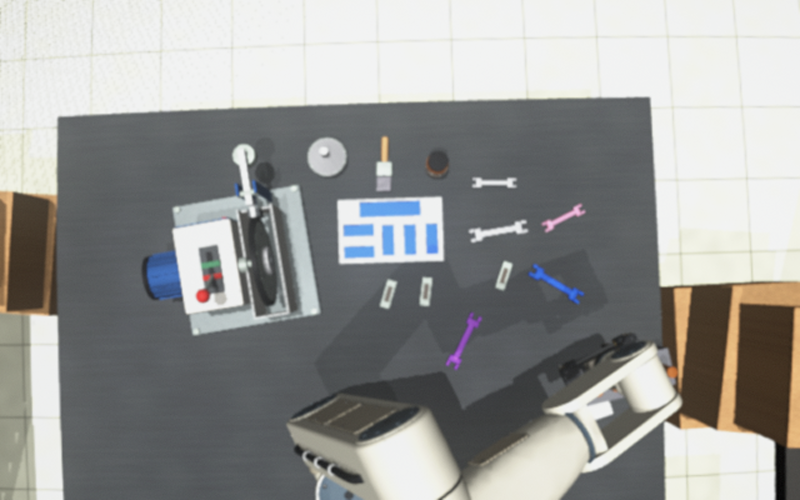

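View pics/side0.png

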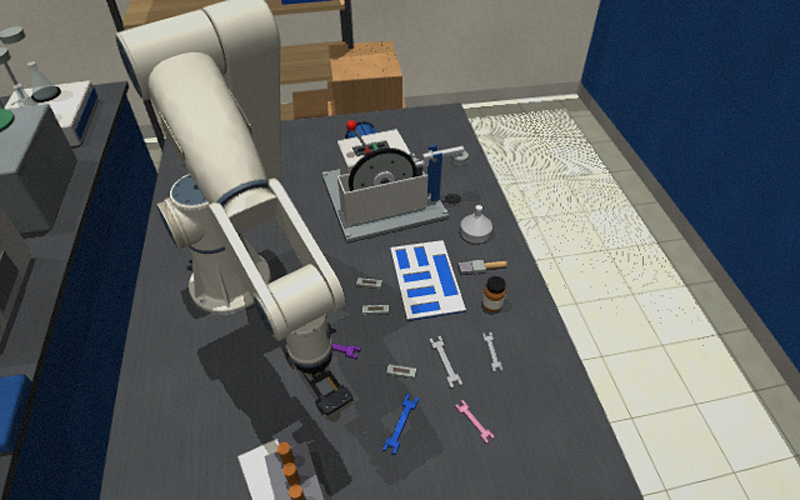

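Top view: three plates are visible, at about (388,294), (426,291) and (504,275) in the 1.25x picture. The tray is around (390,230), the large grey spanner at (498,231), the knob at (203,296) and the wheel at about (262,262). Next I measure these points.

```bash
cat > m1.py <<'E'
from h import *
np.set_printoptions(precision=4,suppress=True)
it,ct=cam('top'); is_,cs=cam('side')
def blobs(m,a,b):
    n,l,st,ce=cv2.connectedComponentsWithStats(m.astype(np.uint8)*255)
    return [(ce[i],st[i],l==i) for i in range(1,n) if a<st[i,4]<b]
def red(im):
    h=cv2.cvtColor(im,cv2.COLOR_BGR2HSV); return ((h[...,0]<8)|(h[...,0]>172))&(h[...,1]>170)&(h[...,2]>90)
for im,n in((it,'t'),(is_,'s')):
    print(n,[(b[0],b[1]) for b in blobs(red(im),20,2000)])
h=cv2.cvtColor(it,cv2.COLOR_BGR2HSV)
blue=(h[...,0]>95)&(h[...,0]<125)&(h[...,1]>110)&(h[...,2]>110)
for c_,st,m in blobs(blue,80,5000):
    cnt=cv2.findContours(m.astype(np.uint8),0,1)[0][0]
    bx=cv2.boxPoints(cv2.minAreaRect(cnt)); w=onz(ct,bx,.006)
    e=[np.linalg.norm(w[1]-w[0]),np.linalg.norm(w[2]-w[1])]
    print('blue',c_,onz(ct,[c_],.006)[0],np.array(e), st[4])
g=(h[...,1]<60)&(h[...,2]>120)
for c_,st,m in blobs(g,60,4000):
    if not(250<c_[0]<500 and c_[1]<330): continue
    cnt=cv2.findContours(m.astype(np.uint8),0,1)[0][0]
    r=cv2.minAreaRect(cnt);bx=cv2.boxPoints(r); w=onz(ct,bx,.011)
    a=w[1]-w[0];b=w[2]-w[1]
    L=a if np.linalg.norm(a)>np.linalg.norm(b) else b
    print('grey',c_,w.mean(0),np.linalg.norm(a),np.linalg.norm(b),'ang',np.degrees(np.arctan2(L[1],L[0])),st[4])
save('tA',it[140:280,100:280],4); save('sA',is_[80:200,240:380],5)
E
python3 m1.py
```

```text
t [(array([161.6596, 236.4043]), array([158, 233,   8,   8,  47], dtype=int32))]
s [(array([280.6279,  99.3953]), array([277,  96,   8,   7,  43], dtype=int32))]
blue [311.6328 166.7063] [ 0.654  -0.1042  0.006 ] [0.1614 0.0343] 463
blue [286.8659 183.7561] [ 0.5977 -0.0175  0.006 ] [0.0723 0.0241] 164
blue [310.0513 191.6282] [ 0.5683 -0.0964  0.006 ] [0.024  0.0722] 156
blue [327.6374 191.152 ] [ 0.5682 -0.1567  0.006 ] [0.0756 0.024 ] 171
blue [345.2    190.9939] [ 0.5671 -0.217   0.006 ] [0.024  0.0756] 165
blue [286.7048 201.2048] [ 0.5377 -0.0154  0.006 ] [0.0756 0.024 ] 166
blue [130.7812 220.2368] [0.487  0.5297 0.006 ] [0.0881 0.1281] 832
blue [444.4318 226.696 ] [ 0.4347 -0.5544  0.006 ] [0.0372 0.1626] 352
grey [260.9695 124.7759] [0.8043 0.0656 0.011 ] 0.11027027641902387 0.1088997336102536 ang -46.27982760961523 821
grey [306.3563 139.021 ] [ 0.7725 -0.0899  0.011 ] 0.1425594388206198 0.04489939175717484 ang -1.533596473969018 334
grey [394.9308 145.6846] [ 0.7187 -0.3931  0.011 ] 0.12433920933722374 0.031214187277148787 ang -91.50676380229136 260
grey [312.3679 184.0753] [ 0.595 -0.104  0.011] 0.2962028999772488 0.184706826511438 ang -89.82965490890636 2974
grey [449.9758 174.2222] [ 0.6152 -0.5814  0.011 ] 0.12507903505884294 0.03234642715392305 ang -65.27202940935018 207
grey [398.0657 184.4769] [ 0.5843 -0.3989  0.011 ] 0.16429339252432063 0.04178720595787018 ang -81.43326725906871 411
grey [402.7163 219.7356] [ 0.4623 -0.4103  0.011 ] 0.0800938462857029 0.030359633939069902 ang -20.419776781823554 208
grey [340.1557 232.5802] [ 0.4255 -0.195   0.011 ] 0.08092164948811943 0.030529543305335576 ang -8.037709622539904 212
grey [310.1831 234.5399] [ 0.4208 -0.0926  0.011 ] 0.08148271895539651 0.030476977003780305 ang -17.559516611119538 213
```

View pics/tA.png

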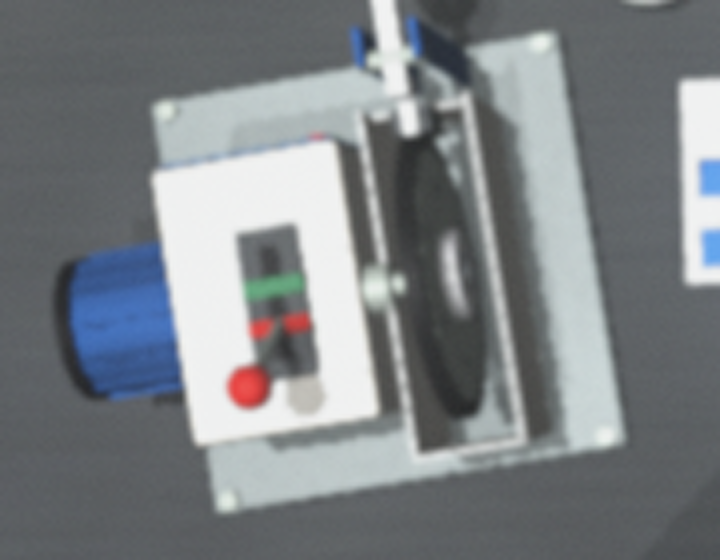

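View pics/sA.png

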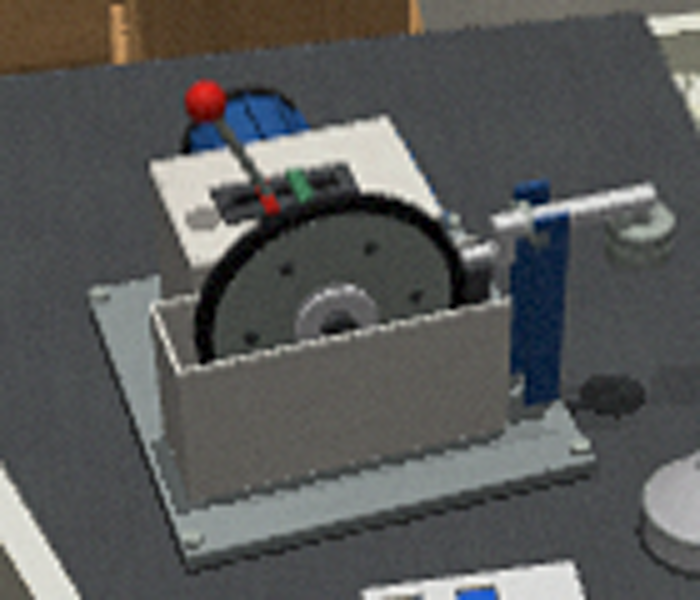

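The crops show the catch-box rim corners in the top crop at (360,112), (470,98), (522,440) and (415,455). The knob shows clearly in both views, and no mark is visible on the wheel.

```bash
cat >> h.py <<'E'
def plan(target,yaw,vmax=0.045,n=None,s=None):
    """rows to a world target; yaw = angle of the tool x axis (deg), mod 180"""
    s=s or robot.read_state(); R=np.array(s['tool_rot']); p=np.array(s['tcp_pos'])
    a=np.degrees(np.arctan2(R[1,0],R[0,0])); d=(yaw-a+90)%180-90   # world turn; tool z down -> twist=-d
    j6=s['joint_positions'][5]
    D=np.array(target)-p
    n=n or int(max(np.ceil(np.linalg.norm(D)/vmax),np.ceil(abs(d)/8.5),1))
    print('yaw',round(a,1),'turn',round(d,1),'j6',round(j6,1),'p',p.round(4),'D',D.round(4))
    rows=[]
    for k in range(n):
        t=np.radians(a+d*k/n)
        x=np.array([np.cos(t),np.sin(t)]);y=np.array([np.sin(t),-np.cos(t)])
        e=D/n; rows.append([[round(float(e[:2]@x),4),round(float(e[:2]@y),4),round(float(-e[2]),4)],round(float(-d/n),2)])
    for i in range(0,n,5): print(str(rows[i:i+5]).replace(' ',''))
E
python3 - <<'E'
from h import *
np.set_printoptions(precision=4,suppress=True)
ct=cam('top')[1]; cs=cam('side')[1]
print('knob',tri(ct,[161.66,236.4],cs,[280.63,99.4]))
q=np.array([[360,112],[470,98],[522,440],[415,455]])/4+[100-.4,140-.4]
w=onz(ct,q,.16);print(w,w.mean(0)); 
for i in range(4):
    e=w[(i+1)%4]-w[i];print(np.linalg.norm(e),np.degrees(np.arctan2(e[1],e[0])))
q=np.array([[153,105],[555,35],[622,440],[218,512]])/4+[100-.4,140-.4]
w=onz(ct,q,.02);print('base',w.mean(0),np.linalg.norm(w[1]-w[0]),np.degrees(np.arctan2(*(w[1]-w[2])[1::-1])))
# hub + wheel top in side view
u=np.array([340,322])/5+[240-.4,80-.4]
u2=np.array([458,285])/4+[100-.4,140-.4]
print('hub',tri(ct,u2,cs,u))
plan([0.45,0.25,0.40],70)
E
```

```text
knob (array([0.4345, 0.3329, 0.2913]), np.float64(0.00130717603412855))
[[0.6466 0.2801 0.16  ]
 [0.6549 0.1923 0.16  ]
 [0.3854 0.1571 0.16  ]
 [0.3757 0.2417 0.16  ]] [0.5157 0.2178 0.16  ]
0.08819448738555678 -84.6027951114729
0.2718501966282628 -172.54362536168637
0.08525055967837063 96.52442697349733
0.2736479236151397 8.063215694472248
base [0.5239 0.2959 0.02  ] 0.35510452100966067 8.097711367897341
hub (array([0.5137, 0.2054, 0.1527]), np.float64(0.011248983352434468))
yaw 24.6 turn 45.4 j6 -0.1 p [ 0.2604 -0.5681  0.2314] D [0.1896 0.8181 0.1686]
[[[0.0257,-0.0332,-0.0084],-2.27],[[0.027,-0.0322,-0.0084],-2.27],[[0.0282,-0.0311,-0.0084],-2.27],[[0.0294,-0.03,-0.0084],-2.27],[[0.0306,-0.0288,-0.0084],-2.27]]
[[[0.0317,-0.0275,-0.0084],-2.27],[[0.0328,-0.0263,-0.0084],-2.27],[[0.0338,-0.0249,-0.0084],-2.27],[[0.0347,-0.0236,-0.0084],-2.27],[[0.0356,-0.0222,-0.0084],-2.27]]
[[[0.0365,-0.0208,-0.0084],-2.27],[[0.0373,-0.0193,-0.0084],-2.27],[[0.038,-0.0178,-0.0084],-2.27],[[0.0387,-0.0163,-0.0084],-2.27],[[0.0393,-0.0147,-0.0084],-2.27]]
[[[0.0399,-0.0132,-0.0084],-2.27],[[0.0404,-0.0116,-0.0084],-2.27],[[0.0408,-0.01,-0.0084],-2.27],[[0.0411,-0.0084,-0.0084],-2.27],[[0.0414,-0.0067,-0.0084],-2.27]]
```

>>> apply_moves:
  deltas:
    - [[0,0,-0.02],8.3]
    - [[0,0,-0.02],8.3]
    - [[0.021,-0.0364,-0.009],0]
    - [[0.021,-0.0364,-0.009],0]
    - [[0.021,-0.0364,-0.009],0]
  gripper: 0.02

```text
time: 0.85
tcp_pos: [0.3077, -0.45, 0.2988]
tool_rot: [[0.99, 0.139, 0.0], [0.139, -0.99, 0.0], [0.0, -0.0, -1.0]]
force: [0.1, -0.5, -0.3]
gripper_width: 0.0537
grip_force: 0.0
```

>>> apply_moves:
  deltas:
    - [[0.021,-0.0364,-0.009],0]
    - [[0.021,-0.0364,-0.009],0]
    - [[0.021,-0.0364,-0.009],0]
    - [[0.021,-0.0364,-0.009],0]
    - [[0.021,-0.0364,-0.009],0]

```text
time: 1.35
tcp_pos: [0.3864, -0.2547, 0.3441]
tool_rot: [[0.99, 0.139, 0.0], [0.139, -0.99, -0.0], [0.0, 0.0, -1.0]]
force: [2.0, -0.6, 0.1]
gripper_width: 0.0199
grip_force: 0.0
```

>>> apply_moves:
  deltas:
    - [[0.021,-0.0364,0],0]
    - [[0.021,-0.0364,0],0]
    - [[0.021,-0.0364,0],0]
    - [[0.021,-0.0364,0],0]
    - [[0,0,0],0]

```text
time: 1.85
tcp_pos: [0.4502, -0.0967, 0.3437]
tool_rot: [[0.99, 0.144, 0.001], [0.144, -0.99, 0.001], [0.001, -0.001, -1.0]]
force: [-0.4, -0.6, -0.4]
gripper_width: 0.0202
grip_force: 0.0
```

Run:
```python
from h import *
plan([0.375,0.325,0.34],8)
im,c=cam('top'); save('t1',im,1.25)
```

```text
yaw 8.3 turn -0.3 j6 69.3 p [ 0.4502 -0.0967  0.3437] D [-0.0752  0.4217 -0.0037]
[[[-0.0014,-0.0428,0.0004],0.03],[[-0.0014,-0.0428,0.0004],0.03],[[-0.0014,-0.0428,0.0004],0.03],[[-0.0014,-0.0428,0.0004],0.03],[[-0.0015,-0.0428,0.0004],0.03]]
[[[-0.0015,-0.0428,0.0004],0.03],[[-0.0015,-0.0428,0.0004],0.03],[[-0.0015,-0.0428,0.0004],0.03],[[-0.0015,-0.0428,0.0004],0.03],[[-0.0016,-0.0428,0.0004],0.03]]
```

View pics/t1.png

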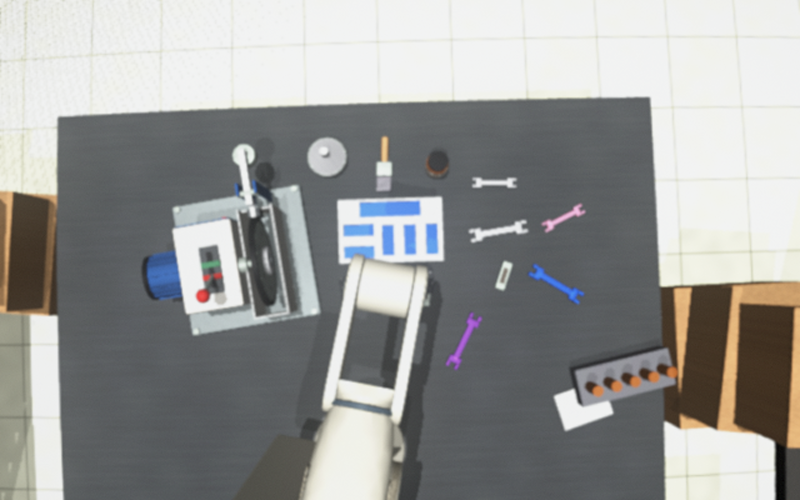

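With the arm out of the way, the top view shows no plates where it stood before. There is only a rack of orange items at (625,375), which is a bystander, so it looks like three plates. Next is the lever.

>>> apply_moves:
  deltas:
    - [[-0.0015,-0.043,0],0]
    - [[-0.0015,-0.043,0],0]
    - [[-0.0015,-0.043,0],0]
    - [[-0.0015,-0.043,0],0]
    - [[-0.0015,-0.043,0],0]

```text
time: 2.4
tcp_pos: [0.4111, 0.1117, 0.3438]
tool_rot: [[0.99, 0.138, 0.001], [0.138, -0.99, -0.0], [0.001, 0.0, -1.0]]
force: [0.3, 0.5, 0.8]
gripper_width: 0.0204
grip_force: 0.0
```

>>> apply_moves:
  deltas:
    - [[-0.0015,-0.043,0],0]
    - [[-0.0015,-0.043,0],0]
    - [[-0.0015,-0.043,0],0]
    - [[-0.0015,-0.043,0],0]
    - [[-0.0015,-0.039,0],0]

```text
time: 2.9
tcp_pos: [0.3747, 0.3201, 0.3437]
tool_rot: [[0.99, 0.139, 0.001], [0.139, -0.99, -0.0], [0.001, 0.0, -1.0]]
force: [0.4, 0.2, -0.4]
gripper_width: 0.0198
grip_force: 0.0
```

>>> apply_moves:
  deltas:
    - [[0,0,0.025],0]
    - [[0,0,0.025],0]
    - [[0,0,0.007],0]
    - [[0,0,0],0]

```text
time: 3.3
tcp_pos: [0.3747, 0.3181, 0.2859]
tool_rot: [[0.99, 0.139, -0.002], [0.139, -0.99, -0.002], [-0.002, 0.001, -1.0]]
force: [-0.9, 0.5, 0.0]
gripper_width: 0.02
grip_force: 0.0
```

Run:
```python
from h import *
plan([0.39,0.3268,0.286],8)
im,c=cam('wrist'); save('w1',im,1.25)
h=cv2.cvtColor(im,cv2.COLOR_BGR2HSV); m=((h[...,0]<8)|(h[...,0]>172))&(h[...,1]>170)&(h[...,2]>90)
n,l,st,ce=cv2.connectedComponentsWithStats(m.astype(np.uint8))
print([(st[i],onz(c,[ce[i]],.29)) for i in range(1,n) if st[i,4]>50])
```

```text
yaw 8.0 turn 0.0 j6 122.2 p [0.3747 0.3181 0.2859] D [0.0153 0.0087 0.0001]
[[[0.0164,-0.0065,-0.0001],-0.03]]
[(array([288, 124,  30,  35, 296], dtype=int32), array([[0.43463363, 0.33178331, 0.29      ]]))]
```

View pics/w1.png

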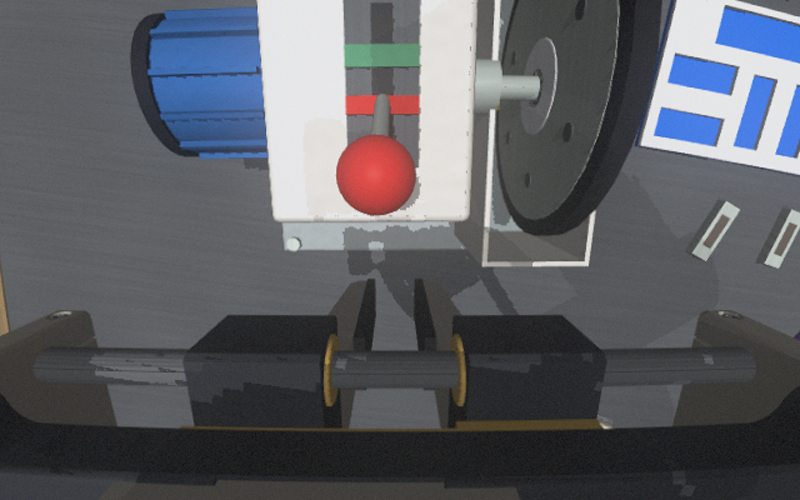

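The wrist view shows the knob at (376,175), slightly left of the finger mid-line at (395,310). I centre on it and push.

>>> apply_moves:
  deltas:
    - [[0.01,-0.0055,0],0]
    - [[0.015,0,0],0]
    - [[0.012,0,0],0]
    - [[0.01,0,0],0]
    - [[0.01,0,0],0]

```text
time: 3.85
tcp_pos: [0.4301, 0.3335, 0.2875]
tool_rot: [[0.99, 0.139, -0.003], [0.139, -0.99, 0.002], [-0.003, -0.002, -1.0]]
force: [-11.6, 2.8, 12.2]
gripper_width: 0.0201
grip_force: 7.1
```

>>> apply_moves:
  deltas:
    - [[0.01,0,0],0]
    - [[0.01,0,0],0]
    - [[0.01,0,0],0]
    - [[0.01,0,0],0]
    - [[0.01,0,0],0]

```text
time: 4.35
tcp_pos: [0.4747, 0.3402, 0.289]
tool_rot: [[0.99, 0.14, -0.012], [0.14, -0.99, 0.001], [-0.012, -0.002, -1.0]]
force: [-37.1, -2.7, 36.7]
gripper_width: 0.0201
grip_force: 23.7
```

>>> apply_moves:
  deltas:
    - [[0.008,0,0],0]
    - [[0.008,0,0],0]
    - [[0.008,0,0],0]
    - [[0.005,0,0],0]
    - [[0.003,0,0],0]

```text
time: 4.85
tcp_pos: [0.5112, 0.3453, 0.287]
tool_rot: [[0.99, 0.14, -0.002], [0.14, -0.99, 0.002], [-0.002, -0.002, -1.0]]
force: [-6.0, 4.7, 2.2]
gripper_width: 0.0203
grip_force: 5.6
```

Run:
```python
from h import *
plan([0.51,0.343,0.286],8)
im,c=cam('wrist'); save('w2',im,1.25)
h=cv2.cvtColor(im,cv2.COLOR_BGR2HSV); m=((h[...,0]<8)|(h[...,0]>172))&(h[...,1]>170)&(h[...,2]>90)
n,l,st,ce=cv2.connectedComponentsWithStats(m.astype(np.uint8))
print([(st[i],onz(c,[ce[i]],.29)) for i in range(1,n) if st[i,4]>50])
```

```text
yaw 8.0 turn -0.0 j6 115.7 p [0.5112 0.3453 0.287 ] D [-0.0012 -0.0023 -0.001 ]
[[[-0.0015,0.0021,0.001],0.03]]
[(array([295, 203,  44,  28, 682], dtype=int32), array([[0.53168118, 0.34743209, 0.29      ]]))]
```

>>> apply_moves:
  deltas:
    - [[0.004,0,0],0]
    - [[0.004,0,0],0]
    - [[0.004,0,0],0]
    - [[0,0,0],0]

```text
time: 5.3
tcp_pos: [0.523, 0.3464, 0.2853]
tool_rot: [[0.99, 0.14, -0.003], [0.14, -0.99, 0.0], [-0.003, -0.001, -1.0]]
force: [-3.0, 5.0, -4.5]
gripper_width: 0.0201
grip_force: 2.6
```

>>> apply_moves:
  deltas:
    - [[-0.02,0,0],0]
    - [[-0.03,0,0],0]
    - [[-0.03,0,0],0]
    - [[0,0,0],0]

```text
time: 5.7
tcp_pos: [0.4423, 0.334, 0.2866]
tool_rot: [[0.99, 0.14, -0.001], [0.14, -0.99, -0.001], [-0.001, 0.0, -1.0]]
force: [0.7, -0.3, 0.2]
gripper_width: 0.0199
grip_force: 0.0
```

Run:
```python
from h import *
plan([0.51,0.343,0.286],8)
im,c=cam('wrist'); save('w3',im,1.25)
h=cv2.cvtColor(im,cv2.COLOR_BGR2HSV); m=((h[...,0]<8)|(h[...,0]>172))&(h[...,1]>170)&(h[...,2]>90)
n,l,st,ce=cv2.connectedComponentsWithStats(m.astype(np.uint8))
print([(st[i],onz(c,[ce[i]],.29)) for i in range(1,n) if st[i,4]>50])
```

```text
yaw 8.1 turn -0.1 j6 118.8 p [0.4423 0.334  0.2866] D [ 0.0677  0.009  -0.0006]
[[[0.0342,0.0003,0.0003],0.03],[[0.0342,0.0003,0.0003],0.03]]
[(array([292,  12,  42,  43, 785], dtype=int32), array([[0.55640409, 0.35069978, 0.29      ]]))]
```

View pics/w3.png

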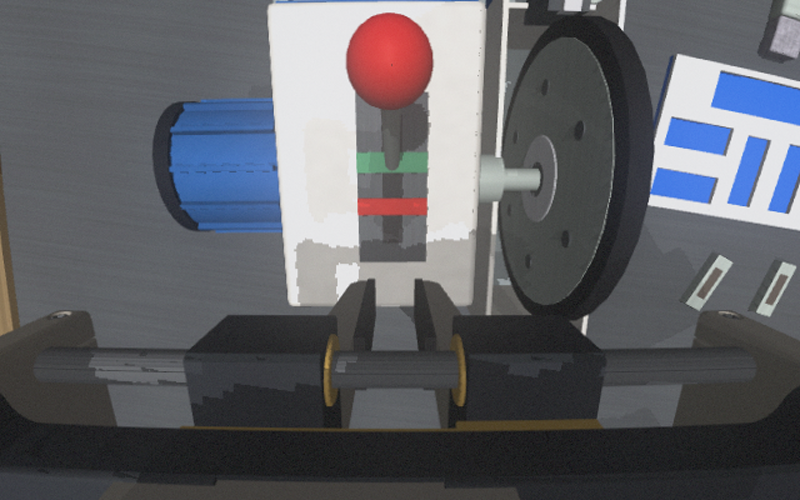

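The lever stands past the green band at (390,60), in the notch. I go above the wheel rim on the near side.

>>> apply_moves:
  deltas:
    - [[0,0,-0.04],0]
    - [[-0.005,0.02,-0.02],0]
    - [[-0.005,0.04,0],0]
    - [[0,0.04,0],0]
    - [[0,0.025,0],0]
  gripper: 0.045

```text
time: 6.25
tcp_pos: [0.4533, 0.2074, 0.3471]
tool_rot: [[0.99, 0.139, 0.001], [0.139, -0.99, -0.0], [0.001, 0.001, -1.0]]
force: [-0.1, -0.6, -0.2]
gripper_width: 0.0449
grip_force: 0.0
```

>>> apply_moves:
  deltas:
    - [[0,0,0.02],0]
    - [[0,0,0],0]

```text
time: 6.45
tcp_pos: [0.4524, 0.2082, 0.3251]
tool_rot: [[0.99, 0.138, -0.002], [0.138, -0.99, -0.001], [-0.002, 0.001, -1.0]]
force: [-0.8, -0.8, -1.3]
gripper_width: 0.045
grip_force: 0.0
```

Run:
```python
from h import *
plan([0.4497,0.2085,0.33],8)
im,c=cam('wrist'); save('w4',im,1.25)
```

```text
yaw 7.9 turn 0.1 j6 106.6 p [0.4524 0.2082 0.3251] D [-0.0027  0.0003  0.0049]
[[[-0.0026,-0.0006,-0.0049],-0.09]]
```

View pics/w4.png

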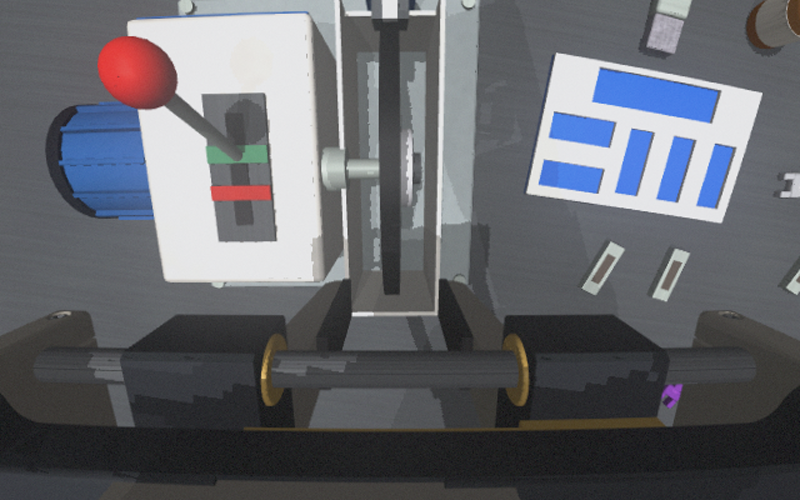

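The wrist view shows the wheel tread at column ~392, between the open fingers (mid ~396), with the axle at row ~168. The mark is not visible.

Run:
```python
from h import *
np.set_printoptions(precision=4,suppress=True)
im,c=cam('wrist')
print('axle',onz(c,np.array([[355,168],[414,168]])/1.25,.15))
print('tread top',onz(c,np.array([[392,170]])/1.25,.264))
print('tread near',onz(c,np.array([[392,250]])/1.25,.22))
for r in (100,150,200,250): print(im[r//1,300:330].mean(1).astype(int)) if 0 else None
```

```text
axle [[0.5113 0.2535 0.15  ]
 [0.5187 0.2    0.15  ]]
tread top [[0.5154 0.2192 0.264 ]]
tread near [[0.4561 0.2113 0.22  ]]
```

>>> apply_moves:
  deltas:
    - [[-0.0017,-0.002,0.03],0]
    - [[0,0,0.03],0]
    - [[0,0,0.025],0]
    - [[0,0,0.013],0]
    - [[0,0,0],0]

```text
time: 7.05
tcp_pos: [0.4495, 0.2114, 0.2276]
tool_rot: [[0.99, 0.14, -0.002], [0.14, -0.99, -0.001], [-0.002, 0.001, -1.0]]
force: [-0.4, 0.6, 0.9]
gripper_width: 0.0449
grip_force: 0.0
```

>>> apply_moves:
  deltas:
    - [[0,0,0],0]
    - [[0,0,0],0]
    - [[0,0,0],0]
    - [[0,0,0],0]
  gripper: 0.0
  squeeze: 15

```text
time: 7.45
tcp_pos: [0.4502, 0.2114, 0.2294]
tool_rot: [[0.99, 0.14, 0.001], [0.14, -0.99, 0.001], [0.001, -0.0, -1.0]]
force: [-0.4, -0.2, -0.4]
gripper_width: 0.0151
grip_force: 0.0
```

>>> apply_moves:
  deltas:
    - [[0.0071,0,-0.0055],0]
    - [[0.0076,0,-0.0048],0]
    - [[0.008,0,-0.0042],0]
    - [[0.0083,0,-0.0034],0]
    - [[0.0086,0,-0.0027],0]

```text
time: 7.95
tcp_pos: [0.4896, 0.2162, 0.2494]
tool_rot: [[0.99, 0.14, -0.001], [0.14, -0.99, -0.001], [-0.001, 0.001, -1.0]]
force: [-2.1, -4.1, -4.1]
gripper_width: 0.0125
grip_force: 15.0
```

>>> apply_moves:
  deltas:
    - [[0.0088,0,-0.0019],0]
    - [[0.0089,0,-0.0012],0]
    - [[0.009,0,-0.0004],0]
    - [[0.009,0,0.0004],0]
    - [[0.0089,0,0.0012],0]

```text
time: 8.45
tcp_pos: [0.5338, 0.2226, 0.2512]
tool_rot: [[0.99, 0.14, -0.001], [0.14, -0.99, -0.001], [-0.001, 0.001, -1.0]]
force: [-2.2, -4.7, -1.9]
gripper_width: 0.0127
grip_force: 15.0
```

>>> apply_moves:
  deltas:
    - [[0.0088,0,0.0019],0]
    - [[0.0086,0,0.0027],0]
    - [[0.006,0,0.0025],0]
    - [[0,0,0],0]
    - [[0,0,0],0]

```text
time: 8.95
tcp_pos: [0.5572, 0.2261, 0.244]
tool_rot: [[0.99, 0.14, 0.002], [0.14, -0.99, -0.0], [0.001, 0.0, -1.0]]
force: [2.6, -5.5, -3.4]
gripper_width: 0.0125
grip_force: 15.0
```

>>> apply_moves:
  deltas:
    - [[0,0,0],0]
    - [[0,0,0],0]
    - [[0,0,-0.03],0]
    - [[0,0,-0.04],0]
    - [[-0.03,0,-0.02],0]
  gripper: 0.045

```text
time: 9.45
tcp_pos: [0.5294, 0.2234, 0.3373]
tool_rot: [[0.99, 0.139, 0.005], [0.139, -0.99, 0.003], [0.006, -0.002, -1.0]]
force: [0.5, 0.3, 0.5]
gripper_width: 0.0449
grip_force: 0.0
```

>>> apply_moves:
  deltas:
    - [[-0.04,0,0],0]
    - [[-0.04,0,0],0]
    - [[-0.008,0,0],0]
    - [[0,0,0],0]

```text
time: 9.85
tcp_pos: [0.4389, 0.2102, 0.3349]
tool_rot: [[0.99, 0.14, 0.002], [0.14, -0.99, 0.001], [0.002, -0.001, -1.0]]
force: [-0.1, 0.3, -0.5]
gripper_width: 0.0452
grip_force: 0.0
```

```bash
cat > mk.py <<'E'
from h import *
np.set_printoptions(precision=4,suppress=True)
def yel(im):
    h=cv2.cvtColor(im,cv2.COLOR_BGR2HSV); m=(h[...,0]>20)&(h[...,0]<35)&(h[...,1]>130)&(h[...,2]>80)
    n,l,st,ce=cv2.connectedComponentsWithStats(m.astype(np.uint8))
    return [(ce[i],st[i]) for i in range(1,n) if st[i,4]>6]
im,c=cam('wrist'); print(yel(im))
A=np.array([.516,.219,.15]);ex=np.array([.99,.139,0])
for ce,st in yel(im):
    # ray against wheel-plane-normal-agnostic: best tread angle
    ph=np.radians(np.arange(-90,91,.25)); P=A+.114*(np.sin(ph)[:,None]*ex+np.cos(ph)[:,None]*[0,0,1])
    e=np.linalg.norm(proj(c,P)-ce,axis=1); i=e.argmin(); print('phi',np.degrees(ph[i]),'err px',e[i])
plan([.4505,.2098,.33],8)
for n in('top','side'): print(n,[b for b in yel(cam(n)[0]) if 100<b[0][0]<400])
save('wl',im)
E
python3 mk.py
```

```text
[]
yaw 8.1 turn -0.1 j6 107.3 p [0.44   0.2103 0.3348] D [ 0.0105 -0.0005 -0.0048]
[[[0.0103,0.002,0.0048],0.06]]
top []
side []
```

>>> apply_moves:
  deltas:
    - [[0.01,0.002,0.03],0]
    - [[0,0,0.03],0]
    - [[0,0,0.03],0]
    - [[0,0,0.017],0]
    - [[0,0,0],0]

```text
time: 10.5
tcp_pos: [0.4492, 0.2087, 0.2243]
tool_rot: [[0.99, 0.139, -0.004], [0.139, -0.99, -0.002], [-0.005, 0.001, -1.0]]
force: [0.0, 0.6, -0.9]
gripper_width: 0.0452
grip_force: 0.0
```

>>> apply_moves:
  deltas:
    - [[0,0,0],0]
    - [[0,0,0],0]
    - [[0,0,0],0]
    - [[0,0,0],0]
    - [[0,0,0],0]
  gripper: 0.0

```text
time: 11.0
tcp_pos: [0.45, 0.2104, 0.2278]
tool_rot: [[0.99, 0.139, 0.001], [0.139, -0.99, 0.003], [0.002, -0.003, -1.0]]
force: [-0.2, 6.8, 0.1]
gripper_width: 0.0127
grip_force: 15.0
```

>>> apply_moves:
  deltas:
    - [[0.0071,0,-0.0055],0]
    - [[0.0076,0,-0.0048],0]
    - [[0.008,0,-0.0042],0]
    - [[0.0083,0,-0.0034],0]
    - [[0.0086,0,-0.0027],0]

```text
time: 11.5
tcp_pos: [0.4883, 0.216, 0.248]
tool_rot: [[0.99, 0.14, -0.001], [0.14, -0.99, 0.002], [-0.001, -0.002, -1.0]]
force: [-2.9, 6.6, -2.4]
gripper_width: 0.0127
grip_force: 15.0
```

>>> apply_moves:
  deltas:
    - [[0.0088,0,-0.0019],0]
    - [[0.0089,0,-0.0012],0]
    - [[0.009,0,-0.0004],0]
    - [[0.009,0,0.0004],0]
    - [[0.0089,0,0.0012],0]

```text
time: 12.0
tcp_pos: [0.5327, 0.2224, 0.25]
tool_rot: [[0.99, 0.14, -0.001], [0.14, -0.99, 0.002], [-0.001, -0.003, -1.0]]
force: [-3.0, 6.1, -0.3]
gripper_width: 0.0128
grip_force: 15.0
```

>>> apply_moves:
  deltas:
    - [[0.0088,0,0.0019],0]
    - [[0.0086,0,0.0027],0]
    - [[0.006,0,0.0025],0]
    - [[0,0,0],0]
    - [[0,0,0],0]

```text
time: 12.5
tcp_pos: [0.5564, 0.2259, 0.2427]
tool_rot: [[0.99, 0.14, 0.001], [0.14, -0.99, 0.003], [0.001, -0.003, -1.0]]
force: [-0.3, 6.3, -2.5]
gripper_width: 0.0127
grip_force: 15.0
```

>>> apply_moves:
  deltas:
    - [[0,0,0],0]
    - [[0,0,0],0]
    - [[0,0,-0.03],0]
    - [[0,0,-0.04],0]
    - [[-0.03,0,-0.02],0]
  gripper: 0.045

```text
time: 13.0
tcp_pos: [0.5292, 0.2204, 0.3354]
tool_rot: [[0.99, 0.139, 0.005], [0.139, -0.99, 0.001], [0.005, -0.001, -1.0]]
force: [0.2, 0.3, 1.5]
gripper_width: 0.0449
grip_force: 0.0
```

>>> apply_moves:
  deltas:
    - [[-0.04,0,0],0]
    - [[-0.035,0,0],0]
    - [[0,0,0],0]

```text
time: 13.3
tcp_pos: [0.449, 0.2086, 0.333]
tool_rot: [[0.99, 0.14, -0.001], [0.14, -0.99, -0.0], [-0.001, 0.0, -1.0]]
force: [-0.4, 0.1, -0.7]
gripper_width: 0.0449
grip_force: 0.0
```

```bash
python3 mk.py
```

```text
[(array([313.9756, 227.1951]), array([308, 226,  13,   4,  41], dtype=int32))]
phi -58.00000000000001 err px 0.6039357316682038
yaw 8.1 turn -0.1 j6 106.7 p [0.4511 0.2092 0.3332] D [-0.0006  0.0006 -0.0032]
[[[-0.0005,-0.0007,0.0032],0.06]]
top []
side [(array([282.8462, 135.5385]), array([281, 133,   5,   5,  13], dtype=int32))]
```

The mark is visible at φ ≈ -58°, so I turn about +55° and then look again.

>>> apply_moves:
  deltas:
    - [[0,-0.001,0.03],0]
    - [[0,0,0.03],0]
    - [[0,0,0.03],0]
    - [[0,0,0.015],0]
    - [[0,0,0],0]

```text
time: 13.95
tcp_pos: [0.4519, 0.21, 0.2249]
tool_rot: [[0.99, 0.139, -0.004], [0.139, -0.99, -0.002], [-0.004, 0.001, -1.0]]
force: [0.6, 0.5, 0.7]
gripper_width: 0.0447
grip_force: 0.0
```

>>> apply_moves:
  deltas:
    - [[0,0,0],0]
    - [[0,0,0],0]
    - [[0,0,0],0]
    - [[0,0,0],0]
    - [[0,0,0],0]
  gripper: 0.0

```text
time: 14.45
tcp_pos: [0.4524, 0.2108, 0.228]
tool_rot: [[0.99, 0.14, 0.001], [0.14, -0.99, 0.001], [0.001, -0.001, -1.0]]
force: [-0.6, 0.7, 2.6]
gripper_width: 0.0127
grip_force: 15.0
```

>>> apply_moves:
  deltas:
    - [[0.0071,0,-0.0055],0]
    - [[0.0076,0,-0.0048],0]
    - [[0.008,0,-0.0042],0]
    - [[0.0083,0,-0.0034],0]
    - [[0.0086,0,-0.0027],0]

```text
time: 14.95
tcp_pos: [0.4919, 0.2165, 0.2482]
tool_rot: [[0.99, 0.139, -0.001], [0.139, -0.99, 0.001], [-0.0, -0.001, -1.0]]
force: [-2.6, 5.0, -5.5]
gripper_width: 0.0124
grip_force: 15.0
```

>>> apply_moves:
  deltas:
    - [[0.0088,0,-0.0019],0]
    - [[0.0089,0,-0.0012],0]
    - [[0.009,0,-0.0004],0]
    - [[0.009,0,0.0004],0]
    - [[0.0089,0,0.0012],0]

```text
time: 15.45
tcp_pos: [0.5357, 0.2229, 0.2498]
tool_rot: [[0.99, 0.139, -0.002], [0.139, -0.99, 0.001], [-0.001, -0.001, -1.0]]
force: [-3.6, 5.2, -4.2]
gripper_width: 0.0124
grip_force: 15.0
```

>>> apply_moves:
  deltas:
    - [[0.0058,0,0.0011],0]
    - [[0.003,0,0.0008],0]
    - [[0,0,0],0]
    - [[0,0,0],0]
    - [[0,0,0],0]

```text
time: 15.95
tcp_pos: [0.5446, 0.2241, 0.2479]
tool_rot: [[0.99, 0.14, -0.0], [0.14, -0.99, 0.001], [-0.0, -0.001, -1.0]]
force: [-1.7, 5.6, -5.7]
gripper_width: 0.0126
grip_force: 15.0
```

>>> apply_moves:
  deltas:
    - [[0,0,0],0]
    - [[0,0,0],0]
    - [[0,0,-0.03],0]
    - [[0,0,-0.04],0]
    - [[-0.03,0,-0.02],0]
  gripper: 0.045

```text
time: 16.45
tcp_pos: [0.5178, 0.2196, 0.3414]
tool_rot: [[0.99, 0.139, 0.006], [0.139, -0.99, 0.001], [0.006, -0.0, -1.0]]
force: [0.2, 0.4, 0.9]
gripper_width: 0.0447
grip_force: 0.0
```

>>> apply_moves:
  deltas:
    - [[-0.04,0,0],0]
    - [[-0.03,0,0],0]
    - [[0,0,0],0]

```text
time: 16.75
tcp_pos: [0.4429, 0.2087, 0.339]
tool_rot: [[0.99, 0.14, 0.001], [0.14, -0.99, -0.0], [0.001, 0.0, -1.0]]
force: [-0.2, 0.1, 0.0]
gripper_width: 0.0449
grip_force: 0.0
```

```bash
python3 mk.py
```

```text
[(array([314.0315, 133.0276]), array([306, 126,  17,  15, 254], dtype=int32))]
phi -4.0 err px 1.5837842087793335
yaw 8.0 turn -0.0 j6 107.0 p [0.4448 0.2092 0.3391] D [ 0.0057  0.0006 -0.0091]
[[[0.0057,0.0002,0.0091],0.05]]
top [(array([203.4118, 210.1176]), array([202, 208,   4,   5,  17], dtype=int32))]
side [(array([303.4667, 120.6667]), array([302, 118,   4,   6,  15], dtype=int32))]
```

View pics/wl.png

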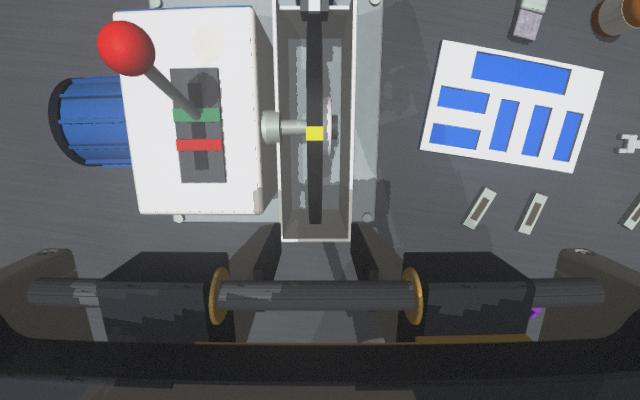

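The wrist picture shows the mark at (314,133), nearly at the top, and the axle shaft at about (292,128). I refine the remaining angle.

Run:
```python
from h import *
np.set_printoptions(precision=4,suppress=True)
im,c=cam('wrist'); g=im.mean(2)
print(g[112:145,290].astype(int)); print(g[100:160,333].astype(int))
ct=cam('top')[1];cs=cam('side')[1]
m=onz(c,[[314,133]],.2635)[0];print('mark wrist',m)
print('mark tri',tri(ct,[203.4,210.1],cs,[303.5,120.7]))
for v in (124,126,128,130):
    o=onz(c,[[290,v]],.15)[0]; print(v,o,'x along',(o-m)[:2]@[.99,.139])
```

```text
[108 109 106 107 104 102 104 103 103 104 110 129 149 159 172 179 192 201
 204 191 174 166 156 146 130 113  97  95  96  97  98  96  97]
[155 157 156 157 157 158 156 156 158 159 157 157 156 158 159 157 159 152
 114  77  81  81  77  83  96  95 101 101 104 103 101 100 100  88  89  90
  90  83  83  76  76  68  94 108 105 106 107 107 104 105 106 111 109 104
 105 106 107 107 110 116]
mark wrist [0.5116 0.2201 0.2635]
mark tri (array([0.508 , 0.2158, 0.2622]), np.float64(0.0010994270483860873))
124 [0.5182 0.2502 0.15  ] x along 0.010758181738419864
126 [0.516  0.2499 0.15  ] x along 0.008464677354159381
128 [0.5137 0.2496 0.15  ] x along 0.006164857355401505
130 [0.5114 0.2493 0.15  ] x along 0.0038586652012941084
```

>>> apply_moves:
  deltas:
    - [[0.037,0,0],0]
    - [[0,0,0.035],0]
    - [[0,0,0.035],0]
    - [[0,0,0.024],0]
    - [[0,0,0],0]

```text
time: 17.55
tcp_pos: [0.4805, 0.2138, 0.2404]
tool_rot: [[0.99, 0.139, -0.006], [0.139, -0.99, -0.003], [-0.006, 0.002, -1.0]]
force: [0.0, -0.4, 0.1]
gripper_width: 0.0448
grip_force: 0.0
```

>>> apply_moves:
  deltas:
    - [[0,0,0],0]
    - [[0,0,0],0]
    - [[0,0,0],0]
    - [[0,0,0],0]
    - [[0,0,0],0]
  gripper: 0.0

```text
time: 18.05
tcp_pos: [0.4822, 0.2151, 0.245]
tool_rot: [[0.99, 0.14, 0.001], [0.14, -0.99, 0.001], [0.002, -0.001, -1.0]]
force: [-1.3, 0.3, 4.7]
gripper_width: 0.0124
grip_force: 15.0
```

>>> apply_moves:
  deltas:
    - [[0.0022,0,-0.0008],0]
    - [[0.0022,0,-0.0007],0]
    - [[0,0,0],0]
    - [[0,0,0],0]
    - [[0,0,0],0]

```text
time: 18.55
tcp_pos: [0.486, 0.2156, 0.246]
tool_rot: [[0.99, 0.14, -0.0], [0.14, -0.99, 0.001], [-0.0, -0.001, -1.0]]
force: [-3.6, 1.9, 6.0]
gripper_width: 0.013
grip_force: 15.0
```

>>> apply_moves:
  deltas:
    - [[0,0,0],0]
    - [[0,0,0],0]
    - [[0,0,0],0]
    - [[0,0,-0.04],0]
    - [[0,0,-0.04],0]
  gripper: 0.045

```text
time: 19.05
tcp_pos: [0.4855, 0.2149, 0.3253]
tool_rot: [[0.99, 0.139, -0.003], [0.139, -0.99, -0.001], [-0.003, 0.001, -1.0]]
force: [-0.2, 0.8, -0.5]
gripper_width: 0.0448
grip_force: 0.0
```

>>> apply_moves:
  deltas:
    - [[-0.045,0,-0.02],0]
    - [[-0.03,0,-0.02],0]
    - [[0,0,0],0]
    - [[0,0,0],0]

```text
time: 19.45
tcp_pos: [0.4121, 0.2049, 0.366]
tool_rot: [[0.99, 0.14, 0.002], [0.14, -0.99, 0.001], [0.002, -0.0, -1.0]]
force: [-0.3, 0.3, -0.1]
gripper_width: 0.0448
grip_force: 0.0
```

```bash
cat >> mk.py <<'E'
g=im.mean(2)
from scipy.ndimage import label
y=yel(im)
if y:
    ce=y[0][0]; u=int(ce[0]-24); col=g[:,u-1:u+2].mean(1); v0=int(ce[1]); seg=col[v0-40:v0+40]; print(u,seg.astype(int))
    for v in (ce[1]-6,ce[1]-3,ce[1],ce[1]+3):
        a=onz(c,[[u,v]],.15)[0]; m=onz(c,[ce],.2635)[0]; print(v,'phi',np.degrees(np.arcsin((m-a)[:2]@[.99,.139]/.1135)))
E
python3 mk.py
```

```text
[(array([314.9495,  91.1061]), array([308,  85,  15,  14, 198], dtype=int32))]
phi -1.75 err px 1.3600239992038508
yaw 8.0 turn -0.0 j6 108.2 p [0.4123 0.2049 0.3652] D [ 0.0382  0.0049 -0.0352]
[[[0.0193,0.0002,0.0176],0.02],[[0.0193,0.0002,0.0176],0.02]]
top [(array([203. , 208.5]), array([201, 207,   5,   4,  16], dtype=int32))]
side [(array([304.4706, 120.    ]), array([303, 118,   4,   6,  17], dtype=int32))]
290 [ 98 101 100  97  97  98  97  98  98  98  97  98  98  98  99  98  96  97
  96  97  98  97 101 102  97  96  96  95  97  96  96  97  98  97  97  97
  97  96  97  95  96  95  98  97 121 150 165 173 180 189 205 207 182 172
 161 151 137 118 102  89  95  93  92  94  94  94  96  93  92  93  93  92
  93  94  92  92  93  91  91  93]
85.10606060606061 phi -11.770165339654007
88.10606060606061 phi -9.952513201034
91.10606060606061 phi -8.138349259613138
94.10606060606061 phi -6.325720842384002
```

The mark is now at φ between about 0 and -1.8°, which counts as at the top. Now the plates: I hover and take one look.

>>> apply_moves:
  deltas:
    - [[-0.011,0.037,0],0]
    - [[-0.011,0.037,0],0]
    - [[-0.011,0.037,0],0]
    - [[-0.011,0.037,0],0]
    - [[-0.011,0.037,0.029],0]

```text
time: 20.1
tcp_pos: [0.3852, 0.0125, 0.3381]
tool_rot: [[0.99, 0.14, 0.005], [0.14, -0.99, 0.0], [0.005, 0.001, -1.0]]
force: [1.1, -0.9, -0.7]
gripper_width: 0.045
grip_force: 0.0
```

>>> apply_moves:
  deltas:
    - [[-0.011,0.037,0.029],0]
    - [[-0.011,0.037,0.029],0]
    - [[-0.011,0.037,0.029],7]
    - [[-0.011,0.037,0.029],7]
    - [[0,0,0],7]

```text
time: 20.6
tcp_pos: [0.3526, -0.1405, 0.2165]
tool_rot: [[0.972, -0.234, -0.007], [-0.234, -0.972, 0.002], [-0.007, 0.0, -1.0]]
force: [-0.3, 0.8, 0.1]
gripper_width: 0.0451
grip_force: 0.0
```

>>> apply_moves:
  deltas:
    - [[0,0,0],0]
    - [[0,0,0],0]

```text
time: 20.8
tcp_pos: [0.3561, -0.1378, 0.2202]
tool_rot: [[0.975, -0.221, -0.001], [-0.221, -0.975, 0.0], [-0.001, -0.0, -1.0]]
force: [0.5, -0.2, 0.1]
gripper_width: 0.0449
grip_force: 0.0
```

```bash
cat > pl.py <<'E'
from h import *
np.set_printoptions(precision=4,suppress=True)
def rects(im,c,m,z,amin,amax):
    out=[]
    n,l,st,ce=cv2.connectedComponentsWithStats(m.astype(np.uint8))
    for i in range(1,n):
        if not amin<st[i,4]<amax: continue
        x,y,w,h=st[i,:4]
        if x<2 or y<2 or x+w>638 or y+h>398: continue
        cnt=max(cv2.findContours((l==i).astype(np.uint8),0,1)[0],key=len).reshape(-1,2)
        W=onz(c,cnt,z)[:,:2]
        r=cv2.minAreaRect((W*1000).astype(np.float32)); b=cv2.boxPoints(r)/1000
        e1=b[1]-b[0];e2=b[2]-b[1]
        L,S=(e1,e2) if np.linalg.norm(e1)>np.linalg.norm(e2) else (e2,e1)
        a=(np.degrees(np.arctan2(L[1],L[0]))+90)%180-90
        out.append((np.array(r[0])/1000,np.linalg.norm(L),np.linalg.norm(S),a,ce[i]))
    return out
def show(n='wrist'):
    im,c=cam(n); h=cv2.cvtColor(im,cv2.COLOR_BGR2HSV)
    blue=(h[...,0]>95)&(h[...,0]<125)&(h[...,1]>110)&(h[...,2]>80)
    for r in rects(im,c,blue,.006,150,9000):
        if r[1]<.2: print('blue',*r)
    g=((h[...,1]<60)&(h[...,2]>110)).astype(np.uint8)
    g=cv2.morphologyEx(g,cv2.MORPH_CLOSE,np.ones((3,3)))
    for z in(.0127,):
        for r in rects(im,c,g,z,150,20000):
            if r[1]<.2: print('grey',*r)
    return im,c
if __name__=='__main__':
    im,c=show(); save('wp',im); s=robot.read_state(); print(s['tcp_pos'],s['joint_positions'][[0,5]])
E
python3 pl.py
```

```text
blue [ 0.539  -0.0142] 0.08235958 0.031010397 -89.835754 [184.7047  62.7137]
grey [ 0.2441 -0.1574] 0.0625135 0.025638953 -11.638046 [346.5486 263.7431]
grey [0.2696 0.2331] 0.0326147 0.029922789 73.56052 [ 87.4465 294.9717]
grey [ 0.1164 -0.4433] 0.051062968 0.027802018 77.707214 [550.7581 293.7349]
grey [0.219  0.2398] 0.05796728 0.0213071 -12.780853 [ 96.3813 324.0647]
grey [ 0.0706 -0.4184] 0.05648602 0.020838032 -12.336281 [535.1055 322.8127]
[ 0.3563 -0.1376  0.2206] [-21.3415  81.4131]
```

View pics/wp.png

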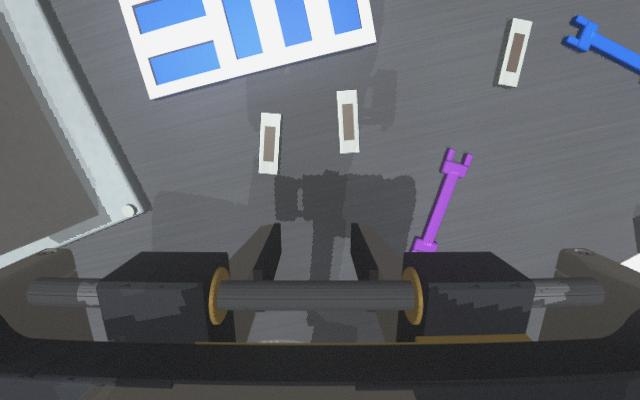

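Wrist view: plate A at (270,144), plate B at (348,122) and plate C at (515,53). The grey mask missed them, so I check their colour.

```bash
python3 - <<'E'
from h import *
im,c=cam('wrist');h=cv2.cvtColor(im,cv2.COLOR_BGR2HSV)
for u,v in((270,118),(270,144),(262,140),(348,96),(300,130)): print(u,v,h[v,u])
E
sed -i 's/g=((h\[...,1\]<60)&(h\[...,2\]>110))/g=((h[...,1]<90)\&(h[...,2]>165))/' pl.py; python3 pl.py
```

```text
270 118 [ 72   5 233]
270 144 [ 12  30 144]
262 140 [ 70   7 232]
348 96 [ 75   7 230]
300 130 [105  19 109]
blue [ 0.539  -0.0143] 0.08224074 0.031154707 -89.941574 [185.4716  63.1129]
grey [ 0.4616 -0.4087] 0.07598209 0.024959253 -20.556984 [514.7337  52.5204]
grey [ 0.4248 -0.1946] 0.075624034 0.024659697 -8.450516 [348.2364 121.1125]
grey [ 0.4208 -0.0918] 0.076481335 0.02446777 -17.792984 [269.2996 142.5499]
[ 0.3564 -0.1373  0.2208] [-21.2965  81.4719]
```

>>> apply_moves:
  deltas:
    - [[0,0,0.01],5.0]
    - [[0.024,-0.0315,0.03],0]
    - [[0.0235,-0.0315,0.03],0]
    - [[0,0,0.045],0]
    - [[0,0,0.03],0]
  gripper: 0.045

```text
time: 21.45
tcp_pos: [0.421, -0.0909, 0.0738]
tool_rot: [[0.953, -0.304, 0.0], [-0.304, -0.953, 0.0], [0.0, -0.0, -1.0]]
force: [-1.3, 0.5, -0.3]
gripper_width: 0.045
grip_force: 0.0
```

>>> apply_moves:
  deltas:
    - [[0,0,0],0]
    - [[0,0,0],0]

```text
time: 21.65
tcp_pos: [0.4207, -0.092, 0.076]
tool_rot: [[0.952, -0.307, -0.001], [-0.307, -0.952, 0.0], [-0.001, 0.0, -1.0]]
force: [0.6, -0.7, -0.1]
gripper_width: 0.0452
grip_force: 0.0
```

Run:
```python
from pl import *
plan([.4208,-.0918,.0235],-17.8)
im,c=show()
```

```text
yaw -17.9 turn 0.1 j6 95.3 p [ 0.4207 -0.092   0.076 ] D [ 0.0001  0.0002 -0.0525]
[[[0.0,-0.0001,0.0263],-0.03],[[0.0,-0.0001,0.0263],-0.03]]
blue [ 0.5384 -0.0146] 0.08259179 0.032051954 -89.82278 [173.8823 103.1775]
grey [ 0.4359 -0.196 ] 0.052892983 0.023928318 -8.259056 [437.0917 147.9383]
grey [ 0.4481 -0.1011] 0.02353355 0.016603118 72.11873 [316.2143 180.474 ]
grey [0.3838 0.1329] 0.034966383 0.012806295 -18.216942 [ 96.3649 323.8555]
```

>>> apply_moves:
  deltas:
    - [[0,0,0.025],0]
    - [[0,0,0.02],0]
    - [[0,0,0.0075],0]
    - [[0,0,0],0]
    - [[0,0,0],0]

```text
time: 22.2
tcp_pos: [0.4213, -0.0927, 0.0242]
tool_rot: [[0.951, -0.309, 0.002], [-0.309, -0.951, -0.0], [0.002, -0.0, -1.0]]
force: [0.2, 0.2, 0.7]
gripper_width: 0.045
grip_force: 0.0
```

>>> apply_moves:
  deltas:
    - [[0,0,0],0]
    - [[0,0,0],0]
    - [[0,0,0],0]
    - [[0,0,-0.015],0]
    - [[0,0,-0.025],0]
  gripper: 0.0
  squeeze: 40

```text
time: 22.7
tcp_pos: [0.419, -0.0921, 0.0624]
tool_rot: [[0.951, -0.309, -0.003], [-0.309, -0.951, 0.001], [-0.003, 0.0, -1.0]]
force: [0.1, 0.1, -2.2]
gripper_width: 0.024
grip_force: 40.0
```

>>> apply_moves:
  deltas:
    - [[0,0,0],-5.93]
    - [[0,0,0],-5.93]
    - [[0,0,0],-5.93]
    - [[0.03,0.001,0],0]
    - [[0.04,0.001,0],0]

```text
time: 23.2
tcp_pos: [0.4891, -0.0945, 0.0628]
tool_rot: [[1.0, -0.003, -0.002], [-0.003, -1.0, 0.0], [-0.002, -0.0, -1.0]]
force: [0.9, -0.5, -2.0]
gripper_width: 0.0246
grip_force: 40.0
```

>>> apply_moves:
  deltas:
    - [[0.04,0.001,0],0]
    - [[0.038,0,0],0]
    - [[0,0,0],0]
    - [[0,0,0],0]

```text
time: 23.6
tcp_pos: [0.5681, -0.0957, 0.0625]
tool_rot: [[1.0, -0.003, -0.001], [-0.003, -1.0, 0.0], [-0.001, -0.0, -1.0]]
force: [0.0, 0.5, -2.9]
gripper_width: 0.0242
grip_force: 40.0
```

Run:
```python
from pl import *
plan([.569,-.095,.0295],0)
im,c=show();save('wA',im); print(robot.read_state()['gripper_width'])
```

```text
yaw -0.2 turn 0.2 j6 80.4 p [ 0.5681 -0.0957  0.0625] D [ 0.0009  0.0007 -0.033 ]
[[[0.0009,-0.0007,0.033],-0.16]]
blue [ 0.5973 -0.0148] 0.0828033 0.032014254 -89.556625 [210.0587 182.6739]
blue [ 0.5678 -0.2169] 0.08290488 0.030308107 0.0728302 [470.2471 212.6063]
blue [ 0.6028 -0.0953] 0.03176919 0.011372146 89.81854 [314.6057 173.2642]
blue [ 0.5748 -0.156 ] 0.06709278 0.031821627 -0.02192688 [393.1781 208.8508]
blue [ 0.5444 -0.0149] 0.08279535 0.015727187 -88.388084 [212.5008 245.5586]
grey [ 0.5624 -0.0569] 0.017420962 0.015343104 89.88042 [263.6066 228.4945]
0.024318610568487255
```

View pics/wA.png

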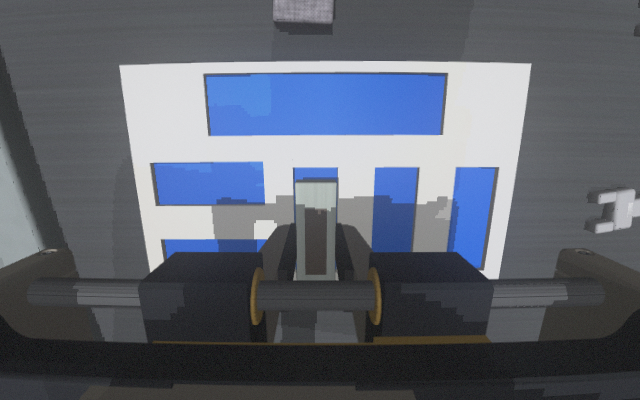

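Plate A is held square above pocket 1. I lower it and release.

>>> apply_moves:
  deltas:
    - [[0,0,0.015],0]
    - [[0,0,0.01],0]
    - [[0,0,0.007],0]
    - [[0,0,0],0]
    - [[0,0,0],0]

```text
time: 24.15
tcp_pos: [0.5678, -0.0959, 0.0304]
tool_rot: [[1.0, -0.003, -0.001], [-0.003, -1.0, 0.0], [-0.001, -0.0, -1.0]]
force: [-0.3, -0.8, -2.7]
gripper_width: 0.0244
grip_force: 40.0
```

>>> apply_moves:
  deltas:
    - [[0,0,0],0]
    - [[0,0,0],0]
    - [[0,0,-0.02],0]
    - [[0,0,-0.03],0]
    - [[-0.04,0,-0.02],0]
  gripper: 0.042

```text
time: 24.65
tcp_pos: [0.5333, -0.0963, 0.1034]
tool_rot: [[1.0, -0.003, 0.007], [-0.003, -1.0, -0.001], [0.007, 0.001, -1.0]]
force: [0.3, -0.3, 0.1]
gripper_width: 0.0419
grip_force: 0.0
```

>>> apply_moves:
  deltas:
    - [[-0.045,0.02,-0.02],0]
    - [[-0.045,0.02,0],4.1]
    - [[-0.03,0.02,0],4.1]
    - [[0,0,0],0]
    - [[0,0,0],0]

```text
time: 25.15
tcp_pos: [0.4097, -0.1525, 0.1204]
tool_rot: [[0.989, -0.147, 0.002], [-0.147, -0.989, -0.001], [0.002, 0.0, -1.0]]
force: [0.2, 0.3, 1.2]
gripper_width: 0.0422
grip_force: 0.0
```

Run:
```python
from pl import *
im,c=show()
plan([.4248,-.1946,.0235],-8.4)
```

```text
blue [ 0.5384 -0.0142] 0.08198587 0.031908337 89.977875 [146.0325  88.2346]
grey [ 0.4617 -0.4087] 0.0750047 0.024403242 -20.310928 [580.8922 108.9797]
grey [ 0.4414 -0.197 ] 0.04084538 0.024213169 -8.314789 [358.1796 158.937 ]
yaw -8.4 turn -0.0 j6 77.8 p [ 0.4105 -0.1524  0.1204] D [ 0.0143 -0.0422 -0.0969]
[[[0.0068,0.0132,0.0323],0.01],[[0.0068,0.0132,0.0323],0.01],[[0.0068,0.0132,0.0323],0.01]]
```

>>> apply_moves:
  deltas:
    - [[0.01,0.02,0.01],0]
    - [[0.0104,0.0196,0.02],0]
    - [[0,0,0.03],0]
    - [[0,0,0.025],0]
    - [[0,0,0.0115],0]
  gripper: 0.045

```text
time: 25.7
tcp_pos: [0.4241, -0.1936, 0.0213]
tool_rot: [[0.989, -0.145, -0.002], [-0.145, -0.989, 0.001], [-0.002, -0.001, -1.0]]
force: [-0.2, 0.7, 0.4]
gripper_width: 0.0449
grip_force: 0.0
```

>>> apply_moves:
  deltas:
    - [[0,0,0],0]
    - [[0,0,0],0]

```text
time: 25.9
tcp_pos: [0.4247, -0.1941, 0.0237]
tool_rot: [[0.989, -0.145, 0.0], [-0.145, -0.989, -0.0], [0.0, 0.0, -1.0]]
force: [0.2, -0.5, 0.3]
gripper_width: 0.0449
grip_force: 0.0
```

>>> apply_moves:
  deltas:
    - [[0,0,0],0]
    - [[0,0,0],0]
    - [[0,0,0],0]
    - [[0,0,-0.015],0]
    - [[0,0,-0.025],0]
  gripper: 0.0

```text
time: 26.4
tcp_pos: [0.4227, -0.1937, 0.0629]
tool_rot: [[0.989, -0.146, -0.003], [-0.146, -0.989, 0.001], [-0.003, -0.001, -1.0]]
force: [0.1, 0.1, -1.8]
gripper_width: 0.024
grip_force: 40.0
```

>>> apply_moves:
  deltas:
    - [[0,0,0],-4.2]
    - [[0,0,0],-4.2]
    - [[0.035,-0.01,0],0]
    - [[0.035,-0.01,0],0]
    - [[0.035,-0.01,0],0]

```text
time: 26.9
tcp_pos: [0.53, -0.1638, 0.0637]
tool_rot: [[1.0, -0.0, 0.0], [-0.0, -1.0, -0.0], [0.0, 0.0, -1.0]]
force: [-0.2, -0.0, -1.9]
gripper_width: 0.0244
grip_force: 40.0
```

>>> apply_moves:
  deltas:
    - [[0.038,-0.0086,0],0]
    - [[0,0,0],0]
    - [[0,0,0],0]

```text
time: 27.2
tcp_pos: [0.5669, -0.1552, 0.0631]
tool_rot: [[1.0, 0.001, -0.001], [0.001, -1.0, 0.0], [-0.001, -0.0, -1.0]]
force: [0.2, -0.0, -2.6]
gripper_width: 0.0241
grip_force: 40.0
```

Run:
```python
from pl import *
plan([.568,-.156,.0297],0)
im,c=show();save('wB',im); print(robot.read_state()['gripper_width'])
```

```text
yaw 0.1 turn -0.1 j6 74.5 p [ 0.5669 -0.1552  0.0631] D [ 0.0011 -0.0008 -0.0334]
[[[0.0011,0.0009,0.0334],0.08]]
blue [ 0.5976 -0.014 ] 0.081385426 0.03198721 -89.939064 [134.2272 180.8618]
blue [ 0.5749 -0.0949] 0.06786453 0.03140036 0.16651154 [247.0438 191.5864]
blue [ 0.5992 -0.1551] 0.032661974 0.019107828 -89.9428 [316.0972 171.9046]
blue [ 0.5742 -0.2161] 0.06953667 0.031821735 0.06665802 [393.7665 208.0421]
blue [ 0.5364 -0.0141] 0.08151542 0.030443283 -89.461685 [137.9358 251.8246]
grey [ 0.5571 -0.1181] 0.020143991 0.011498207 -2.696144 [266.0734 230.5058]
0.02389085514394359
```

View pics/wB.png

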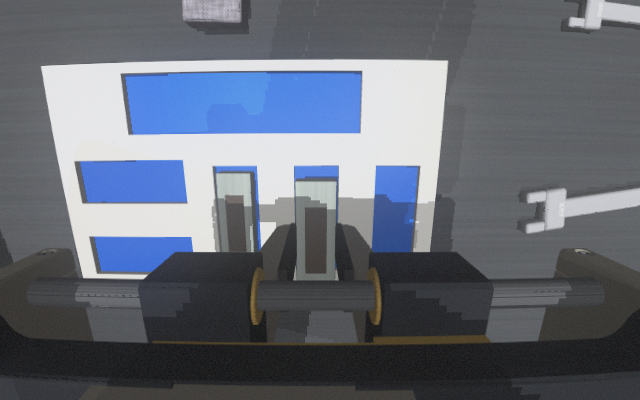

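Plate A is seated in pocket 1, seen at (236,210), and B hangs over pocket 2.

>>> apply_moves:
  deltas:
    - [[0.001,0,0.015],0]
    - [[0,0,0.01],0]
    - [[0,0,0.0078],0]
    - [[0,0,0],0]
    - [[0,0,0],0]

```text
time: 27.75
tcp_pos: [0.5672, -0.1557, 0.0298]
tool_rot: [[1.0, -0.0, -0.001], [-0.0, -1.0, 0.0], [-0.001, -0.0, -1.0]]
force: [-0.4, 0.2, -1.5]
gripper_width: 0.0241
grip_force: 40.0
```

>>> apply_moves:
  deltas:
    - [[0,0,0],0]
    - [[0,0,0],0]
    - [[0,0,-0.02],0]
    - [[0,0,-0.03],0]
    - [[0,0,-0.04],0]
  gripper: 0.042

```text
time: 28.25
tcp_pos: [0.5667, -0.1553, 0.1201]
tool_rot: [[1.0, 0.0, -0.003], [0.0, -1.0, 0.001], [-0.003, -0.001, -1.0]]
force: [-0.8, -0.5, -0.3]
gripper_width: 0.0421
grip_force: 0.0
```

>>> apply_moves:
  deltas:
    - [[-0.025,0.042,0],0]
    - [[-0.025,0.042,0],0]
    - [[-0.025,0.042,0],0]
    - [[-0.025,0.042,0],0]
    - [[-0.025,0.042,0],0]

```text
time: 28.75
tcp_pos: [0.4419, -0.3672, 0.1208]
tool_rot: [[1.0, 0.001, 0.001], [0.001, -1.0, -0.001], [0.001, 0.001, -1.0]]
force: [0.8, 0.5, 0.2]
gripper_width: 0.042
grip_force: 0.0
```

>>> apply_moves:
  deltas:
    - [[-0.02,0.042,0],6.8]
    - [[0,0,0],6.8]
    - [[0,0,0],6.8]
    - [[0,0,0],0]
    - [[0,0,0],0]
  gripper: 0.045

```text
time: 29.25
tcp_pos: [0.423, -0.4075, 0.1206]
tool_rot: [[0.939, -0.345, 0.0], [-0.345, -0.939, -0.0], [0.0, 0.0, -1.0]]
force: [0.4, -0.6, 0.1]
gripper_width: 0.0447
grip_force: 0.0
```

Run:
```python
from pl import *
im,c=show()
plan([.4617,-.4087,.0235],-20.4)
```

```text
blue [ 0.5687 -0.2131] 0.08267007 0.02900531 0.17778015 [ 72.684  130.0605]
blue [ 0.4341 -0.5542] 0.16331886 0.03456858 57.7818 [454.7215 138.3615]
grey [ 0.4705 -0.4118] 0.055794626 0.0234866 -20.221283 [302.6097 147.0127]
yaw -20.2 turn -0.2 j6 66.1 p [ 0.4231 -0.4074  0.1206] D [ 0.0386 -0.0013 -0.0971]
[[[0.0122,-0.004,0.0324],0.07],[[0.0122,-0.004,0.0324],0.07],[[0.0122,-0.0041,0.0324],0.07]]
```

>>> apply_moves:
  deltas:
    - [[0.0366,-0.0121,0.01],0]
    - [[0,0,0.02],0]
    - [[0,0,0.03],0]
    - [[0,0,0.025],0]
    - [[0,0,0.0117],0]

```text
time: 29.8
tcp_pos: [0.4608, -0.4076, 0.0217]
tool_rot: [[0.938, -0.345, -0.002], [-0.345, -0.938, 0.002], [-0.003, -0.001, -1.0]]
force: [-1.0, 0.1, 0.0]
gripper_width: 0.045
grip_force: 0.0
```

>>> apply_moves:
  deltas:
    - [[0,0,0],0]
    - [[0,0,0],0]

```text
time: 30.0
tcp_pos: [0.462, -0.4092, 0.0245]
tool_rot: [[0.938, -0.347, 0.001], [-0.347, -0.938, -0.0], [0.001, 0.0, -1.0]]
force: [-0.1, 0.1, -0.3]
gripper_width: 0.045
grip_force: 0.0
```

>>> apply_moves:
  deltas:
    - [[0,0,0],0]
    - [[0,0,0],0]
    - [[0,0,0],0]
    - [[0,0,-0.015],0]
    - [[0,0,-0.025],0]
  gripper: 0.0

```text
time: 30.5
tcp_pos: [0.4604, -0.4081, 0.0636]
tool_rot: [[0.937, -0.348, -0.002], [-0.348, -0.937, 0.002], [-0.003, -0.001, -1.0]]
force: [0.2, 0.0, -1.1]
gripper_width: 0.024
grip_force: 40.0
```

>>> apply_moves:
  deltas:
    - [[0,0,0],-6.77]
    - [[0,0,0],-6.77]
    - [[0,0,0],-6.77]
    - [[0.0213,-0.0385,0],0]
    - [[0.0213,-0.0385,0],0]

```text
time: 31.0
tcp_pos: [0.5043, -0.3322, 0.0649]
tool_rot: [[1.0, -0.004, 0.001], [-0.004, -1.0, -0.0], [0.001, 0.0, -1.0]]
force: [1.0, 0.9, -1.9]
gripper_width: 0.0242
grip_force: 40.0
```

>>> apply_moves:
  deltas:
    - [[0.0213,-0.0385,0],0]
    - [[0.0213,-0.0385,0],0]
    - [[0.0213,-0.0385,0],0]
    - [[0,0,0],0]
    - [[0,0,0],0]

```text
time: 31.5
tcp_pos: [0.5686, -0.2159, 0.0646]
tool_rot: [[1.0, 0.001, 0.0], [0.001, -1.0, -0.0], [0.0, 0.0, -1.0]]
force: [0.3, -0.5, -1.4]
gripper_width: 0.0243
grip_force: 40.0
```

Run:
```python
from pl import *
plan([.568,-.216,.0297],0)
im,c=show();save('wC',im); print(robot.read_state()['gripper_width'])
```

```text
yaw 0.1 turn -0.1 j6 69.0 p [ 0.5686 -0.2159  0.0646] D [-0.0006 -0.0001 -0.0349]
[[[-0.0006,0.0001,0.0349],0.07]]
blue [ 0.5974 -0.0132] 0.079973675 0.03199408 -89.91873 [ 61.6716 183.2746]
blue [ 0.6068 -0.094 ] 0.029859865 0.004595146 86.72699 [156.8667 170.7212]
blue [ 0.5747 -0.155 ] 0.068628766 0.031479582 0.27931213 [246.0491 192.5147]
blue [ 0.6037 -0.2153] 0.032097504 0.010709655 -89.00333 [314.7495 173.1718]
blue [ 0.5365 -0.0132] 0.08003041 0.03068223 89.928055 [ 85.2387 251.936 ]
grey [ 0.5583 -0.1788] 0.021376405 0.0133601185 0.1002121 [265.8361 230.2475]
0.024328365585165226
```

View pics/wC.png

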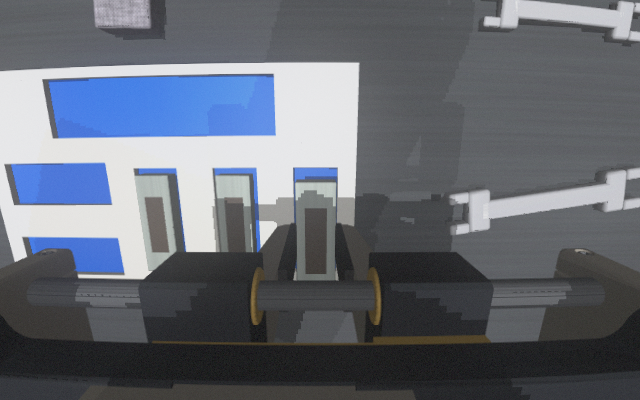

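Plates A and B are seated, and C is over pocket 3 with the spanner visible at (545,200). I place C and then go to look at the spanner.

>>> apply_moves:
  deltas:
    - [[-0.0006,0,0.015],0]
    - [[0,0,0.01],0]
    - [[0,0,0.0092],0]
    - [[0,0,0],0]
    - [[0,0,0],0]

```text
time: 32.05
tcp_pos: [0.567, -0.2173, 0.0289]
tool_rot: [[1.0, -0.002, -0.001], [-0.002, -1.0, 0.0], [-0.001, -0.0, -1.0]]
force: [-1.3, -1.5, 0.6]
gripper_width: 0.0244
grip_force: 40.0
```

>>> apply_moves:
  deltas:
    - [[0,0,0],0]
    - [[0,0,0],0]
    - [[0,0,-0.02],0]
    - [[0,0,-0.04],0]
    - [[0,0,-0.045],0]
  gripper: 0.042

```text
time: 32.55
tcp_pos: [0.5665, -0.2162, 0.1343]
tool_rot: [[1.0, -0.001, -0.003], [-0.001, -1.0, 0.001], [-0.003, -0.001, -1.0]]
force: [0.9, 0.3, -0.1]
gripper_width: 0.042
grip_force: 0.0
```

>>> apply_moves:
  deltas:
    - [[-0.025,0.045,-0.025],0]
    - [[-0.025,0.045,-0.025],0]
    - [[-0.025,0.045,-0.01],0]
    - [[0,0,0],0]
    - [[0,0,0],0]

```text
time: 33.05
tcp_pos: [0.4994, -0.3388, 0.1879]
tool_rot: [[1.0, -0.004, 0.0], [-0.004, -1.0, 0.0], [0.0, -0.0, -1.0]]
force: [0.1, 0.9, -0.2]
gripper_width: 0.0421
grip_force: 0.0
```

Run:
```python
from pl import *
im,c=show(); save('wS',im)
h=cv2.cvtColor(im,cv2.COLOR_BGR2HSV); g=((h[...,1]<90)&(h[...,2]>140))
print([r for r in rects(im,c,g,.011,150,20000) if .1<r[1]<.2])
plan([.5843,-.3989,.1],98.6)
```

```text
blue [ 0.6548 -0.1011] 0.16567029 0.04106992 -89.863884 [106.9223  54.8184]
blue [ 0.5981 -0.0127] 0.079674274 0.032256622 -89.68285 [ 42.4448 109.1191]
blue [ 0.5376 -0.0129] 0.079372026 0.032127205 -89.9802 [ 52.0201 159.9332]
blue [ 0.4339 -0.5541] 0.16564503 0.03430121 57.797485 [479.2113 235.4947]
grey [ 0.6154 -0.578 ] 0.12011255 0.0253371 -64.905914 [526.3735  88.8466]
grey [ 0.5842 -0.3986] 0.15718332 0.032163616 -81.64953 [368.9597 115.6649]
[(array([ 0.5845, -0.399 ]), np.float32(0.15847108), np.float32(0.032812882), np.float32(-81.78219), array([369.3617, 115.6658]))]
yaw -0.1 turn -81.3 j6 55.9 p [ 0.4998 -0.3378  0.1874] D [ 0.0845 -0.0611 -0.0874]
[[[0.0085,0.0061,0.0087],8.13],[[0.0092,0.0048,0.0087],8.13],[[0.0098,0.0035,0.0087],8.13],[[0.0102,0.0021,0.0087],8.13],[[0.0104,0.0006,0.0087],8.13]]
[[[0.0104,-0.0009,0.0087],8.13],[[0.0102,-0.0023,0.0087],8.13],[[0.0097,-0.0038,0.0087],8.13],[[0.0091,-0.0051,0.0087],8.13],[[0.0083,-0.0063,0.0087],8.13]]
```

>>> apply_moves:
  deltas:
    - [[0.0425,0.0305,0.02],0]
    - [[0.0425,0.0305,0.02],0]
    - [[0,0,0.02],-8.18]
    - [[0,0,0],-8.18]
    - [[0,0,0],-8.18]
  gripper: 0.04

```text
time: 33.6
tcp_pos: [0.5762, -0.3902, 0.1295]
tool_rot: [[0.907, 0.421, -0.003], [0.421, -0.907, 0.002], [-0.002, -0.003, -1.0]]
force: [0.7, -0.2, -0.1]
gripper_width: 0.0401
grip_force: 0.0
```

>>> apply_moves:
  deltas:
    - [[0,0,0],-8.18]
    - [[0,0,0],-8.18]
    - [[0,0,0],-8.18]
    - [[0,0,0],-8.18]
    - [[0,0,0],-8.18]

```text
time: 34.1
tcp_pos: [0.5765, -0.3904, 0.1309]
tool_rot: [[0.41, 0.912, -0.001], [0.912, -0.41, 0.001], [0.001, -0.002, -1.0]]
force: [-0.2, 0.4, -0.7]
gripper_width: 0.0403
grip_force: 0.0
```

>>> apply_moves:
  deltas:
    - [[0,0,0],-8.18]
    - [[0,0,0],-8.18]
    - [[0,0,0],-8.18]
    - [[0,0,0],-8.18]
    - [[0,0,0],0]

```text
time: 34.6
tcp_pos: [0.5764, -0.3906, 0.131]
tool_rot: [[-0.145, 0.989, -0.001], [0.989, 0.145, 0.001], [0.001, -0.001, -1.0]]
force: [0.0, 0.5, 0.3]
gripper_width: 0.0399
grip_force: 0.0
```

>>> apply_moves:
  deltas:
    - [[0,0,0],0]
    - [[0,0,0],0]

```text
time: 34.8
tcp_pos: [0.576, -0.3918, 0.1317]
tool_rot: [[-0.138, 0.99, -0.0], [0.99, 0.138, 0.0], [0.0, -0.0, -1.0]]
force: [-0.2, 0.5, 0.1]
gripper_width: 0.04
grip_force: 0.0
```

Run:
```python
from pl import *
im,c=cam('wrist')
h=cv2.cvtColor(im,cv2.COLOR_BGR2HSV); g=((h[...,1]<90)&(h[...,2]>140))
print([r for r in rects(im,c,g,.011,150,20000) if .02<r[1]<.2])
plan([.5845,-.399,.023],98.2)
```

```text
[(array([ 0.7747, -0.2224]), np.float32(0.0703979), np.float32(0.04482351), np.float32(-76.48028), array([552.6023,  44.6409])), (array([ 0.5845, -0.3987]), np.float32(0.15881552), np.float32(0.034459706), np.float32(-82.041016), array([322.351, 200.378])), (array([ 0.7166, -0.3805]), np.float32(0.100124195), np.float32(0.026257707), np.float32(86.47766), array([455.7228, 201.3531])), (array([ 0.8452, -0.473 ]), np.float32(0.038065556), np.float32(0.00905321), np.float32(6.3116837), array([536.3466, 299.7216])), (array([ 0.5986, -0.5413]), np.float32(0.0413152), np.float32(0.026470734), np.float32(-65.60218), array([316.2376, 328.3122]))]
yaw 98.0 turn 0.2 j6 -42.3 p [ 0.576  -0.392   0.1318] D [ 0.0085 -0.007  -0.1088]
[[[-0.0027,0.0025,0.0363],-0.08],[[-0.0027,0.0025,0.0363],-0.08],[[-0.0027,0.0025,0.0363],-0.08]]
```

>>> apply_moves:
  deltas:
    - [[-0.008,0.0075,0.02],0]
    - [[0,0,0.035],0]
    - [[0,0,0.03],0]
    - [[0,0,0.018],0]
    - [[0,0,0.006],0]

```text
time: 35.35
tcp_pos: [0.5832, -0.3987, 0.0209]
tool_rot: [[-0.14, 0.99, -0.003], [0.99, 0.14, 0.002], [0.002, -0.002, -1.0]]
force: [-0.8, 0.1, 0.2]
gripper_width: 0.04
grip_force: 0.0
```

>>> apply_moves:
  deltas:
    - [[0,0,0],0]
    - [[0,0,0],0]

```text
time: 35.55
tcp_pos: [0.5852, -0.4, 0.0244]
tool_rot: [[-0.14, 0.99, 0.002], [0.99, 0.14, -0.001], [-0.001, 0.001, -1.0]]
force: [0.5, -0.4, 0.6]
gripper_width: 0.0398
grip_force: 0.0
```

>>> apply_moves:
  deltas:
    - [[0,0,0],0]
    - [[0,0,0],0]
    - [[0,0,0],0]
    - [[0,0,-0.01],0]
    - [[0,0,-0.02],0]
  gripper: 0.0

```text
time: 36.05
tcp_pos: [0.5831, -0.3987, 0.0523]
tool_rot: [[-0.141, 0.99, -0.003], [0.99, 0.141, 0.002], [0.002, -0.002, -1.0]]
force: [0.1, 0.2, -0.7]
gripper_width: 0.0146
grip_force: 40.0
```

>>> apply_moves:
  deltas:
    - [[0,0,-0.01],8.1]
    - [[0.03,0.007,0],0]
    - [[0.04,0.0095,0],0]
    - [[0.04,0.0095,0],0]
    - [[0.04,0.0095,0],0]

```text
time: 36.55
tcp_pos: [0.62, -0.2483, 0.0639]
tool_rot: [[0.001, 1.0, 0.0], [1.0, -0.001, -0.0], [-0.0, 0.0, -1.0]]
force: [0.3, 0.8, -0.7]
gripper_width: 0.0147
grip_force: 40.0
```

>>> apply_moves:
  deltas:
    - [[0.04,0.0095,0],0]
    - [[0.04,0.0095,0],0]
    - [[0.04,0.0095,0],0]
    - [[0.026,0.006,0],0]
    - [[0,0,0],0]

```text
time: 37.05
tcp_pos: [0.6552, -0.1001, 0.0638]
tool_rot: [[-0.003, 1.0, 0.001], [1.0, 0.003, 0.001], [0.001, 0.001, -1.0]]
force: [-0.7, 0.8, -2.2]
gripper_width: 0.0147
grip_force: 40.0
```

Run:
```python
from pl import *
im,c=show(); save('wT',im)
print('tray top grey excluded'); print(robot.read_state()['gripper_width'])
plan([.6545,-.103,.03],90)
g=((lambda h:(h[...,1]<90)&(h[...,2]>140))(cv2.cvtColor(im,cv2.COLOR_BGR2HSV)))
print(proj(c,[[.654,-.103+.084,.011],[.633,-.019,.011],[.675,-.019,.011]]))
```

```text
blue [ 0.5363 -0.0152] 0.08342882 0.030477542 -89.93704 [151.8626 103.9645]
blue [ 0.597  -0.0153] 0.08337262 0.03188556 -89.891525 [234.4416 103.1781]
blue [ 0.6389 -0.0622] 0.08561511 0.012270993 -89.55926 [293.2654 189.8071]
blue [ 0.655  -0.0271] 0.01905389 0.015533312 0.15708923 [314.9983 122.6027]
blue [ 0.6701 -0.08  ] 0.046473727 0.009191211 89.64609 [334.4548 193.0115]
blue [ 0.5674 -0.0959] 0.082358345 0.030179009 0.08969879 [218.568  202.0365]
grey [ 0.7682 -0.0915] 0.038861312 0.03791593 89.778275 [461.8827 210.5821]
grey [ 0.5278 -0.1217] 0.054683838 0.037580524 89.92398 [152.5583 245.8961]
grey [ 0.6637 -0.1936] 0.035398487 0.03090677 -0.025924683 [326.5488 330.5394]
grey [ 0.517  -0.1991] 0.020391412 0.015330616 -89.4227 [154.7549 331.4771]
tray top grey excluded
0.014696202887732622
yaw 90.1 turn -0.1 j6 -9.1 p [ 0.6548 -0.1019  0.0637] D [-0.0003 -0.0011 -0.0337]
[[[-0.0011,-0.0003,0.0337],0.14]]
[[313.5642 110.9243]
 [283.7443 110.8854]
 [343.3754 111.0474]]
```

View pics/wT.png

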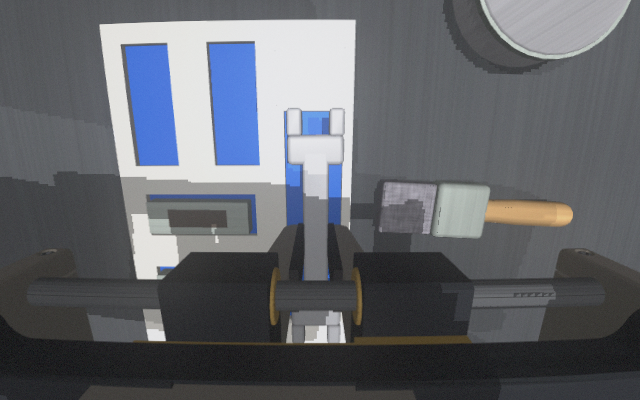

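The spanner is held squarely over the long pocket, its far end at about (315,108). I check that end with a ray cast before lowering.

Run:
```python
from pl import *
im,c=cam('wrist')
print(onz(c,[[288,108],[344,108],[316,108]],.0495)); 
h=cv2.cvtColor(im,cv2.COLOR_BGR2HSV);blue=(h[...,0]>95)&(h[...,0]<125)&(h[...,1]>110)
v=np.where(blue[90:140,315])[0]; print('pocket end row',v[0]+90, onz(c,[[315,v[0]+90]],.006), onz(c,[[315,v[0]+90]],.011))
b=np.where(blue[185,270:360])[0]+270; print(b.min(),b.max(),onz(c,[[b.min(),185],[b.max(),185]],.006))
plan([.6545,-.104,.0302],90)
```

```text
[[ 0.6392 -0.0221  0.0495]
 [ 0.6712 -0.0221  0.0495]
 [ 0.6552 -0.0221  0.0495]]
pocket end row 109 [[ 0.6546 -0.0192  0.006 ]] [[ 0.6546 -0.0196  0.011 ]]
287 341 [[ 0.6334 -0.0748  0.006 ]
 [ 0.6746 -0.0747  0.006 ]]
yaw 90.1 turn -0.1 j6 -9.1 p [ 0.6545 -0.1031  0.0636] D [ 0.     -0.0009 -0.0334]
[[[-0.0009,0.0,0.0334],0.08]]
```

>>> apply_moves:
  deltas:
    - [[-0.001,-0.001,0.015],0]
    - [[0,0,0.01],0]
    - [[0,0,0.008],0]
    - [[0,0,0],0]
    - [[0,0,0],0]

```text
time: 37.65
tcp_pos: [0.6522, -0.1056, 0.0295]
tool_rot: [[0.001, 1.0, -0.002], [1.0, -0.001, -0.0], [-0.0, -0.002, -1.0]]
force: [-3.6, -1.2, 5.3]
gripper_width: 0.0149
grip_force: 40.0
```

>>> apply_moves:
  deltas:
    - [[0,0,0],0]
    - [[0,0,0],0]
    - [[0,0,-0.02],0]
    - [[0,0,-0.04],0]
    - [[0,0,-0.045],0]
  gripper: 0.032

```text
time: 38.15
tcp_pos: [0.6523, -0.1046, 0.1345]
tool_rot: [[0.001, 1.0, -0.003], [1.0, -0.001, 0.001], [0.001, -0.003, -1.0]]
force: [-0.1, -0.2, 0.2]
gripper_width: 0.0321
grip_force: 0.0
```

>>> apply_moves:
  deltas:
    - [[-0.045,-0.02,-0.03],0]
    - [[-0.045,-0.02,-0.03],0]
    - [[-0.045,-0.02,-0.02],0]
    - [[-0.045,-0.02,0],0]
    - [[-0.045,-0.02,0],0]

```text
time: 38.65
tcp_pos: [0.5594, -0.3168, 0.2068]
tool_rot: [[0.0, 1.0, 0.002], [1.0, -0.0, -0.001], [-0.001, 0.002, -1.0]]
force: [1.1, 0.4, -0.1]
gripper_width: 0.0319
grip_force: 0.0
```

>>> apply_moves:
  deltas:
    - [[-0.045,-0.02,0],0]
    - [[-0.045,-0.02,0],0]
    - [[0,0,0],0]
    - [[0,0,0],0]

```text
time: 39.05
tcp_pos: [0.5191, -0.4058, 0.2054]
tool_rot: [[0.003, 1.0, -0.0], [1.0, -0.003, 0.001], [0.001, -0.0, -1.0]]
force: [0.2, 0.9, -0.0]
gripper_width: 0.0318
grip_force: 0.0
```

```bash
cat > fin.py <<'E'
from pl import *
for n in ('wrist','top'):
    im,c=cam(n); h=cv2.cvtColor(im,cv2.COLOR_BGR2HSV); save('f_'+n,im)
    b=(h[...,0]>90)&(h[...,0]<125)&(h[...,1]>90)&(h[...,2]>60)
    print(n)
    for v,th in (('bright',(h[...,1]<60)&(h[...,2]>120)),):
        for r in rects(im,c,th,.0127,60 if n=='top' else 200,20000):
            if r[1]<.32: print(*r)
    if n=='wrist':
        for r in rects(im,c,b,.006,30,9000):
            if r[1]<.2: print('blue',*r)
    else:
        red=((h[...,0]<8)|(h[...,0]>172))&(h[...,1]>170)&(h[...,2]>90)
        k,l,st,ce=cv2.connectedComponentsWithStats(red.astype(np.uint8)); print('red',[(ce[i],st[i,4]) for i in range(1,k) if st[i,4]>5])
        y=(h[...,0]>20)&(h[...,0]<35)&(h[...,1]>130)&(h[...,2]>80)
        k,l,st,ce=cv2.connectedComponentsWithStats(y.astype(np.uint8)); print('yel',[(ce[i],st[i,4]) for i in range(1,k) if st[i,4]>5])
s=robot.read_state();print(s['time'],s['tcp_pos'])
E
python3 fin.py
```

```text
wrist
[ 0.3975 -0.4056] 0.08261244 0.07395668 -34.05368 [213.5685 182.0019]
[ 0.5464 -0.4332] 0.029231928 0.014172037 -89.440735 [336.748  207.7913]
[ 0.5194 -0.4952] 0.08052197 0.07617121 -0.22571564 [318.4239 257.4874]
[ 0.2004 -0.5609] 0.09116158 0.033477075 -0.3436432 [ 95.0049 294.9245]
[ 0.831  -0.5624] 0.07727682 0.032698862 0.2648468 [531.9603 294.2138]
[ 0.8231 -0.6122] 0.06087016 0.057893317 0.13498688 [522.1895 323.8448]
[ 0.2327 -0.6095] 0.056679286 0.02770562 -88.16882 [120.7129 323.1205]
[ 0.519 -0.609] 0.15070507 0.054126807 -0.241745 [315.3975 326.9961]
blue [ 0.5685 -0.2148] 0.082302496 0.029335761 -1.1760254 [355.3356  30.5378]
blue [ 0.4875 -0.4987] 0.01661224 0.0049781837 81.01672 [291.9167 252.5   ]
top
[0.804  0.0655] 0.10999368 0.10870819 -46.37669 [260.9695 124.7759]
[ 0.7757 -0.09  ] 0.14247695 0.0447461 -1.6268692 [306.3922 138.9341]
[ 0.7184 -0.3911] 0.12095386 0.031142605 88.44577 [393.9664 145.7185]
[ 0.5951 -0.1041] 0.29516166 0.18406487 -89.861824 [314.3766 183.7839]
[0.5208 0.2401] 0.06393029 0.016486505 8.318275 [212.6585 208.0244]
red [(array([154.8293, 198.0732]), np.int32(41)), (array([168.3333, 221.3333]), np.int32(9))]
yel [(array([203. , 208.5]), np.int32(14))]
39.15 [ 0.5201 -0.404   0.2056]
```

The brush, hopper, knob and mark are all where they should be. I now check from above, numerically, that everything is seated.

>>> apply_moves:
  deltas:
    - [[0.04,0.02,-0.02],0]
    - [[0.04,0.02,-0.02],0]
    - [[0.04,0.02,-0.02],0]
    - [[0,0,0],0]
    - [[0,0,0],0]

```text
time: 39.65
tcp_pos: [0.5809, -0.2827, 0.2664]
tool_rot: [[-0.004, 1.0, 0.001], [1.0, 0.004, -0.0], [-0.0, 0.001, -1.0]]
force: [-0.3, -0.7, 0.1]
gripper_width: 0.032
grip_force: 0.0
```

```bash
cat > seat.py <<'E'
from pl import *
P={'p1':(.568,-.0953,.084,.033),'p2':(.568,-.1555,.084,.033),'p3':(.568,-.216,.084,.033),'p6':(.6543,-.1035,.042,.168)}
for n in('wrist',):
    im,c=cam(n); g=im.astype(int); blue=(g[...,0]-g[...,2]>50)
    h=.0005
    for k,(x,y,lx,ly) in P.items():
        nx=int((lx+.016)/h);ny=int((ly+.016)/h)
        X,Y=np.meshgrid(x+(np.arange(nx)-nx/2)*h,y+(np.arange(ny)-ny/2)*h,indexing='ij')
        uv=proj(c,np.c_[X.ravel(),Y.ravel(),np.full(X.size,.0065)]).astype(np.float32).reshape(nx,ny,2)
        B=cv2.remap(blue.astype(np.uint8)*255,uv[...,0],uv[...,1],cv2.INTER_LINEAR)>127
        print(k,'visible',(uv[...,0].min()>0)&(uv[...,1].min()>0)&(uv[...,1].max()<260))
        def runs(v,o): # blue runs in mm from centre
            d=np.diff(np.r_[0,v.astype(int),0]); s=np.where(d==1)[0];e=np.where(d==-1)[0]
            return [(round((a-o/2)*.5,1),round((b-o/2)*.5,1)) for a,b in zip(s,e) if b-a>1]
        for f in (-.42,-.3,0,.3,.42):
            print(' x-scan at y',round(f*ly*1000),runs(B[:,int(ny/2+f*ly/h)],nx),' | y-scan at x',round(f*lx*1000),runs(B[int(nx/2+f*lx/h)],ny))
E
python3 seat.py
```

```text
p1 visible True
 x-scan at y -14 [(np.float64(-42.5), np.float64(42.0))]  | y-scan at x -35 [(np.float64(-15.5), np.float64(-13.0))]
 x-scan at y -10 [(np.float64(-42.5), np.float64(-38.5)), (np.float64(37.5), np.float64(41.5))]  | y-scan at x -25 [(np.float64(-15.5), np.float64(-13.0))]
 x-scan at y 0 [(np.float64(-42.0), np.float64(-39.5)), (np.float64(39.0), np.float64(43.0))]  | y-scan at x 0 [(np.float64(-15.5), np.float64(-13.0))]
 x-scan at y 10 [(np.float64(-42.0), np.float64(-39.0)), (np.float64(38.5), np.float64(42.5))]  | y-scan at x 25 [(np.float64(-15.5), np.float64(-13.0))]
 x-scan at y 14 [(np.float64(-41.5), np.float64(-39.0)), (np.float64(38.5), np.float64(42.5))]  | y-scan at x 35 [(np.float64(-15.5), np.float64(-13.0))]
p2 visible True
 x-scan at y -14 [(np.float64(-41.0), np.float64(42.5))]  | y-scan at x -35 [(np.float64(-15.5), np.float64(-12.5)), (np.float64(15.0), np.float64(17.5))]
 x-scan at y -10 [(np.float64(-41.0), np.float64(-39.5)), (np.float64(38.5), np.float64(43.0))]  | y-scan at x -25 [(np.float64(-15.5), np.float64(-12.5)), (np.float64(15.0), np.fl
[... 1496 characters left out ...]
8.5)), (np.float64(-66.0), np.float64(-64.0)), (np.float64(-52.0), np.float64(53.5))]
 x-scan at y -50 [(np.float64(-20.0), np.float64(-17.0)), (np.float64(16.5), np.float64(22.0))]  | y-scan at x -13 [(np.float64(-83.0), np.float64(-80.5)), (np.float64(-47.0), np.float64(46.5))]
 x-scan at y 0 [(np.float64(-20.0), np.float64(-9.5)), (np.float64(8.5), np.float64(20.5))]  | y-scan at x 0 [(np.float64(-83.0), np.float64(-67.0))]
 x-scan at y 50 [(np.float64(-20.5), np.float64(-17.5)), (np.float64(17.0), np.float64(21.0))]  | y-scan at x 13 [(np.float64(-83.0), np.float64(-81.5)), (np.float64(-48.0), np.float64(47.0))]
 x-scan at y 71 []  | y-scan at x 18 [(np.float64(-83.0), np.float64(60.5))]
```

Pockets 1 and 2 show margins all round. Plate 3 sits against the +y side of its pocket, so I check its profile.

Run:
```python
from pl import *
im,c=cam('wrist')
for nm,y0 in (('p3',-.216),('p2',-.1555),('p1',-.0953)):
  for x in (.538,.599):
    ys=np.arange(-20,24,1.)
    uv=proj(c,[[x,y0+a/1000,.0187] for a in ys]).astype(np.float32).reshape(1,-1,2)
    v=cv2.remap(im,uv[...,0],uv[...,1],cv2.INTER_LINEAR)[0].astype(int)
    print(nm,x,' '.join(f"{int(a)}:{p[0]}/{p[2]}" for a,p in zip(ys,v)))
```

```text
p3 0.538 -20:229/228 -19:230/228 -18:229/227 -17:225/223 -16:220/193 -15:220/143 -14:226/87 -13:226/86 -12:225/86 -11:226/86 -10:226/86 -9:206/88 -8:184/115 -7:172/156 -6:194/188 -5:198/194 -4:199/196 -3:200/198 -2:199/195 -1:201/197 0:202/199 1:202/199 2:204/201 3:204/201 4:204/200 5:202/197 6:202/198 7:201/198 8:199/196 9:198/197 10:200/196 11:201/197 12:202/200 13:204/201 14:209/206 15:211/209 16:209/206 17:198/195 18:215/213 19:226/225 20:232/230 21:232/230 22:232/230 23:232/230
p3 0.599 -20:231/229 -19:231/229 -18:230/229 -17:225/224 -16:222/199 -15:222/154 -14:228/94 -13:229/96 -12:230/96 -11:230/95 -10:231/97 -9:215/96 -8:194/118 -7:178/162 -6:204/197 -5:212/208 -4:213/210 -3:214/211 -2:214/210 -1:214/209 0:214/210 1:214/212 2:214/212 3:214/211 4:213/209 5:211/207 6:212/208 7:213/210 8:214/211 9:213/209 10:214/210 11:214/211 12:215/212 13:217/214 14:216/214 15:218/215 16:218/215 17:209/206 18:217/215 19:226/224 20:233/231 21:232/231 22:233/231 23:232/231
p2 0.538 -20:231/229 -19:231/229 -18:231/195 -17:230/139 -16:229/101 -15:229/95 -14:175/90 -13:119/97 -12:134/131 -11:188/18
[... 1138 characters left out ...]
96/192 5:196/192 6:198/192 7:198/193 8:199/196 9:201/198 10:201/198 11:192/189 12:151/149 13:146/144 14:191/189 15:224/222 16:232/230 17:232/231 18:231/229 19:233/230 20:232/229 21:232/230 22:233/230 23:233/230
p1 0.599 -20:232/230 -19:231/198 -18:219/125 -17:157/85 -16:118/86 -15:98/86 -14:110/103 -13:157/151 -12:222/218 -11:226/222 -10:227/225 -9:228/225 -8:228/225 -7:227/224 -6:226/224 -5:225/222 -4:225/222 -3:225/222 -2:224/221 -1:221/218 0:222/219 1:224/221 2:224/221 3:224/221 4:223/220 5:221/218 6:222/219 7:223/219 8:222/219 9:223/220 10:225/221 11:217/212 12:142/108 13:134/123 14:183/180 15:223/220 16:232/229 17:233/230 18:232/229 19:233/230 20:233/230 21:232/230 22:232/230 23:233/231
```

Plate 3 is flush against or possibly leaning on the +y wall. I re-pinch it centred and set it down again.

>>> apply_moves:
  deltas:
    - [[0.034,-0.007,0.02],8.2]
    - [[0.0,0.0,0.03],8.2]
    - [[0,0,0.03],8.2]
    - [[0,0,0.02],8.2]
    - [[0,0,0],8.2]
  gripper: 0.045

```text
time: 40.25
tcp_pos: [0.5698, -0.2509, 0.1616]
tool_rot: [[0.662, 0.75, -0.006], [0.75, -0.662, 0.003], [-0.002, -0.006, -1.0]]
force: [0.1, -0.2, 0.1]
gripper_width: 0.0448
grip_force: 0.0
```

>>> apply_moves:
  deltas:
    - [[0,0,0],8.2]
    - [[0,0,0],8.2]
    - [[0,0,0],8.2]
    - [[0,0,0],8.2]
    - [[0,0,0],8.2]

```text
time: 40.75
tcp_pos: [0.5717, -0.2518, 0.1649]
tool_rot: [[0.991, 0.132, -0.002], [0.132, -0.991, 0.001], [-0.002, -0.001, -1.0]]
force: [-0.6, 0.9, 0.3]
gripper_width: 0.045
grip_force: 0.0
```

>>> apply_moves:
  deltas:
    - [[0,0,0],8.2]
    - [[0,0,0],0]
    - [[0,0,0],0]

```text
time: 41.05
tcp_pos: [0.5721, -0.2515, 0.1653]
tool_rot: [[1.0, -0.001, -0.001], [-0.001, -1.0, 0.0], [-0.001, -0.0, -1.0]]
force: [0.5, 1.0, 0.2]
gripper_width: 0.0451
grip_force: 0.0
```

```bash
python3 seat.py | grep -A6 -E "p3|p6"
python3 - <<'E'
from pl import *
show(); plan([.568,-.2155,.0300],0)
E
```

```text
p3 visible True
 x-scan at y -14 [(np.float64(-41.0), np.float64(42.0))]  | y-scan at x -35 [(np.float64(-15.0), np.float64(-8.0))]
 x-scan at y -10 [(np.float64(-41.0), np.float64(42.0))]  | y-scan at x -25 [(np.float64(-15.5), np.float64(-8.5))]
 x-scan at y 0 [(np.float64(37.5), np.float64(42.0))]  | y-scan at x 0 [(np.float64(-15.5), np.float64(-7.5))]
 x-scan at y 10 [(np.float64(37.5), np.float64(42.0))]  | y-scan at x 25 [(np.float64(-15.0), np.float64(-8.0))]
 x-scan at y 14 [(np.float64(37.5), np.float64(42.0))]  | y-scan at x 35 [(np.float64(-15.0), np.float64(-7.5))]
p6 visible True
 x-scan at y -71 [(np.float64(-20.5), np.float64(-18.5)), (np.float64(-10.0), np.float64(6.5)), (np.float64(16.0), np.float64(21.0))]  | y-scan at x -18 [(np.float64(-82.5), np.float64(-80.5)), (np.float64(-48.5), np.float64(50.0))]
 x-scan at y -50 [(np.float64(-21.0), np.float64(-18.0)), (np.float64(16.0), np.float64(21.0))]  | y-scan at x -13 [(np.float64(-46.5), np.float64(47.0))]
 x-scan at y 0 [(np.float64(-21.0), np.float64(-9.5)), (np.float64(6.5), np.float64(21.0))]  | y-scan at x 0 [(
[... 773 characters left out ...]
703964 [108.1377 171.2405]
blue [ 0.5678 -0.1546] 0.081236415 0.031143202 0.24939728 [237.658  184.2597]
blue [ 0.5682 -0.2156] 0.08213178 0.031217033 0.7291336 [292.9185 191.2247]
blue [ 0.5373 -0.0135] 0.08069553 0.031432662 -89.60488 [116.8524 221.9051]
blue [ 0.4769 -0.5071] 0.044834863 0.01139755 56.878998 [520.5487 267.0398]
grey [ 0.7255 -0.0861] 0.03825905 0.037011463 -3.6909409 [152.4971  46.4652]
grey [ 0.7174 -0.3908] 0.11963175 0.024382293 87.91812 [452.5186  53.8205]
yaw -0.1 turn 0.1 j6 66.2 p [ 0.5725 -0.2512  0.1656] D [-0.0045  0.0357 -0.1356]
[[[-0.0011,-0.0089,0.0339],-0.01],[[-0.0011,-0.0089,0.0339],-0.01],[[-0.0011,-0.0089,0.0339],-0.01],[[-0.0011,-0.0089,0.0339],-0.01]]
```

>>> apply_moves:
  deltas:
    - [[-0.0045,-0.0357,0.02],0]
    - [[0,0,0.045],0]
    - [[0,0,0.04],0]
    - [[0,0,0.02],0]
    - [[0,0,0.009],0]

```text
time: 41.65
tcp_pos: [0.567, -0.2146, 0.0296]
tool_rot: [[1.0, -0.002, -0.003], [-0.002, -1.0, 0.001], [-0.003, -0.001, -1.0]]
force: [-0.6, -0.2, 0.1]
gripper_width: 0.045
grip_force: 0.0
```

>>> apply_moves:
  deltas:
    - [[0,0,0],0]
    - [[0,0,0],0]
    - [[0,0,0.001],0]

```text
time: 41.95
tcp_pos: [0.5696, -0.2157, 0.0325]
tool_rot: [[1.0, -0.003, 0.002], [-0.003, -1.0, -0.001], [0.002, 0.001, -1.0]]
force: [-0.2, -0.2, 0.4]
gripper_width: 0.0451
grip_force: 0.0
```

>>> apply_moves:
  deltas:
    - [[0,0,0],0]
    - [[0,0,0],0]
    - [[0,0,0],0]
    - [[0,0,0],0]
    - [[0,0,0],0]
  gripper: 0.0
  squeeze: 25

```text
time: 42.45
tcp_pos: [0.5688, -0.215, 0.0316]
tool_rot: [[1.0, -0.004, 0.001], [-0.004, -1.0, 0.0], [0.001, -0.0, -1.0]]
force: [-0.1, 2.9, 5.8]
gripper_width: 0.0247
grip_force: 25.0
```

>>> apply_moves:
  deltas:
    - [[0,0,-0.01],0]
    - [[0,0,-0.005],0]
    - [[0,0,0],0]
    - [[0,0,0],0]

```text
time: 42.85
tcp_pos: [0.5685, -0.2153, 0.0461]
tool_rot: [[1.0, -0.004, 0.0], [-0.004, -1.0, -0.0], [0.0, 0.0, -1.0]]
force: [-0.1, -0.4, -2.7]
gripper_width: 0.0241
grip_force: 25.0
```

Run:
```python
from pl import *
plan([.568,-.2155,.0300],0); print(robot.read_state()['gripper_width'])
```

```text
yaw -0.2 turn 0.2 j6 69.3 p [ 0.5685 -0.2153  0.0461] D [-0.0005 -0.0002 -0.0161]
[[[-0.0005,0.0002,0.0161],-0.22]]
0.024121144045027822
```

>>> apply_moves:
  deltas:
    - [[0,0,0.008],0]
    - [[0,0,0.0045],0]
    - [[0,0,0.001],0]
    - [[0,0,0],0]
    - [[0,0,0],0]

```text
time: 43.35
tcp_pos: [0.5684, -0.2151, 0.0322]
tool_rot: [[1.0, -0.004, -0.0], [-0.004, -1.0, 0.0], [-0.0, -0.0, -1.0]]
force: [0.7, -0.3, -1.8]
gripper_width: 0.0246
grip_force: 25.0
```

>>> apply_moves:
  deltas:
    - [[0,0,0.001],0]
    - [[0,0,0],0]
    - [[0,0,0],0]

```text
time: 43.65
tcp_pos: [0.5686, -0.2152, 0.0316]
tool_rot: [[1.0, -0.004, 0.0], [-0.004, -1.0, -0.0], [0.0, 0.0, -1.0]]
force: [0.7, 0.7, 1.0]
gripper_width: 0.0244
grip_force: 25.0
```

>>> apply_moves:
  deltas:
    - [[0,0,0],0]
    - [[0,0,0],0]
    - [[0,0,0],0]
    - [[0,0,-0.03],0]
    - [[0,0,-0.045],0]
  gripper: 0.042

```text
time: 44.15
tcp_pos: [0.5665, -0.2144, 0.1048]
tool_rot: [[1.0, -0.004, -0.005], [-0.004, -1.0, 0.002], [-0.005, -0.002, -1.0]]
force: [1.1, -1.2, -0.9]
gripper_width: 0.0421
grip_force: 0.0
```

>>> apply_moves:
  deltas:
    - [[-0.04,0.0,-0.045],0]
    - [[-0.045,0.0,-0.045],0]
    - [[-0.04,0.0,-0.03],0]
    - [[0,0,0],0]
    - [[0,0,0],0]

```text
time: 44.65
tcp_pos: [0.4601, -0.2151, 0.2102]
tool_rot: [[1.0, -0.005, 0.003], [-0.005, -1.0, -0.001], [0.003, 0.001, -1.0]]
force: [-0.0, -0.2, 0.3]
gripper_width: 0.0419
grip_force: 0.0
```

```bash
python3 seat.py; python3 -c "
from pl import *
print(robot.read_state()['tcp_pos'])"
```

```text
p1 visible True
 x-scan at y -14 [(np.float64(-42.0), np.float64(43.0))]  | y-scan at x -35 [(np.float64(-14.5), np.float64(-12.0))]
 x-scan at y -10 [(np.float64(-42.0), np.float64(-37.5)), (np.float64(39.5), np.float64(43.0))]  | y-scan at x -25 [(np.float64(-15.5), np.float64(-13.0))]
 x-scan at y 0 [(np.float64(-42.0), np.float64(-38.0)), (np.float64(41.0), np.float64(43.0))]  | y-scan at x 0 [(np.float64(-14.5), np.float64(-12.0))]
 x-scan at y 10 [(np.float64(-41.5), np.float64(-38.0)), (np.float64(40.0), np.float64(42.5))]  | y-scan at x 25 [(np.float64(-15.0), np.float64(-12.5))]
 x-scan at y 14 [(np.float64(-41.5), np.float64(-38.0)), (np.float64(40.0), np.float64(42.5))]  | y-scan at x 35 [(np.float64(-14.5), np.float64(-13.0))]
p2 visible True
 x-scan at y -14 [(np.float64(-41.5), np.float64(42.0))]  | y-scan at x -35 [(np.float64(-15.5), np.float64(-13.0)), (np.float64(15.5), np.float64(17.0))]
 x-scan at y -10 [(np.float64(-41.0), np.float64(-37.5)), (np.float64(40.0), np.float64(42.0))]  | y-scan at x -25 [(np.float64(-15.5), np.float64(-12.0)), (np.float64(15.0), np.fl
[... 2137 characters left out ...]
0 [(np.float64(-19.0), np.float64(-8.0)), (np.float64(10.0), np.float64(21.5))]  | y-scan at x 0 [(np.float64(-82.5), np.float64(-65.5)), (np.float64(67.5), np.float64(85.5))]
 x-scan at y 50 [(np.float64(-20.0), np.float64(-17.5)), (np.float64(17.5), np.float64(21.0))]  | y-scan at x 13 [(np.float64(-82.5), np.float64(-81.5)), (np.float64(-47.0), np.float64(47.0)), (np.float64(83.0), np.float64(85.5))]
 x-scan at y 71 [(np.float64(-19.5), np.float64(-18.5)), (np.float64(-6.5), np.float64(8.0)), (np.float64(19.5), np.float64(20.5))]  | y-scan at x 18 [(np.float64(-83.0), np.float64(-80.5)), (np.float64(-48.5), np.float64(51.0)), (np.float64(83.5), np.float64(85.0))]
[ 0.4604 -0.2149  0.2093]
```

All plates and the spanner are seated with clear margins. One last check of the wheel mark, from straight above.

>>> apply_moves:
  deltas:
    - [[0,-0.03,-0.035],0]
    - [[0,-0.03,-0.035],0]
    - [[0,-0.03,-0.035],0]
    - [[0,-0.035,-0.03],0]
    - [[0,-0.035,-0.025],0]

```text
time: 45.2
tcp_pos: [0.4615, -0.0533, 0.3697]
tool_rot: [[1.0, -0.004, -0.001], [-0.004, -1.0, 0.0], [-0.001, -0.0, -1.0]]
force: [0.2, -0.0, -0.3]
gripper_width: 0.0422
grip_force: 0.0
```

>>> apply_moves:
  deltas:
    - [[0,-0.045,0],0]
    - [[0,-0.045,0],0]
    - [[0,-0.045,0],0]
    - [[0,-0.045,0],-4]
    - [[0,-0.045,0],-4]

```text
time: 45.7
tcp_pos: [0.4587, 0.1728, 0.3677]
tool_rot: [[0.99, 0.139, -0.002], [0.139, -0.99, -0.001], [-0.002, 0.0, -1.0]]
force: [0.8, 0.2, -0.4]
gripper_width: 0.0422
grip_force: 0.0
```

>>> apply_moves:
  deltas:
    - [[-0.006,-0.037,0],0]
    - [[0,0,0],0]
    - [[0,0,0],0]
    - [[0,0,0],0]

```text
time: 46.1
tcp_pos: [0.4477, 0.2057, 0.3683]
tool_rot: [[0.991, 0.135, -0.001], [0.135, -0.991, -0.001], [-0.001, 0.001, -1.0]]
force: [0.2, 0.2, 0.8]
gripper_width: 0.0419
grip_force: 0.0
```

```bash
cat > mk2.py <<'E'
from mk import *
ce=y[0][0]
for du in (-30,-27,-24,-21,18,20):
    col=g[:,int(ce[0]+du)]; print(du,int(ce[1])-25,col[int(ce[1])-25:int(ce[1])+25].astype(int))
m=onz(c,[ce],.2635)[0]
for v in range(int(ce[1])-8,int(ce[1])+14,2):
    a=onz(c,[[ce[0]-24,v]],.15)[0]; print(v,'phi',np.degrees(np.arcsin((m-a)[:2]@[.99,.139]/.1135)).round(2))
E
python3 mk2.py
```

```text
[(array([309.9639, 132.9691]), array([303, 127,  15,  13, 194], dtype=int32))]
phi -1.75 err px 1.1503615732403285
yaw 7.7 turn 0.3 j6 106.7 p [0.4477 0.2053 0.3685] D [ 0.0028  0.0045 -0.0385]
[[[0.0034,-0.004,0.0385],-0.26]]
top [(array([202.75  , 208.4375]), array([201, 207,   5,   4,  16], dtype=int32))]
side [(array([304.4706, 120.    ]), array([303, 118,   4,   6,  17], dtype=int32))]
285 [ 90  90  90  89  89  91  90  90  91  90  89  91  90  91  90  91  90  90
  91  90  90  89  90  90  92  90  90  90  91  90  91  93 119 147 161 171
 180 194 205 201 180 169 159 148 133 112  97  90  89  90  91  91  90  90
  90  92  90  92  92  93  90  91  91  90  91  92  90  91  91  91  90  89
  90  90  91  90  93  90  90  92]
126.96907216494844 phi -3.8887422136210703
129.96907216494844 phi -1.9915203236914543
132.96907216494844 phi -0.0884267308377808
135.96907216494844 phi 1.822735975507528
-30 107 [ 96  98  92  97  97  94 105  96 106 117 100  97  90  87  91  86  89  88
  87  85  87  86  88  86  88  87  85  85  93 102 100 109 117 115 122 139
 144 152 185 203 200 203 201 199 220 229 229 228 227
[... 507 characters left out ...]
120
 148 162 170 183 196 208 200 181 182 180 167 150 126 102  92  91  91  92
  93  91  93  90  92  90  90  92  91  90  88  93  92  91]
18 107 [114 117 114 109 114 116 114 114 115 114 108 113 100  68  77  79  74  72
  78  80  76  81  88 103 103 100  83  73  72  70  69  69  66  65  74  92
 106 103 105 105 106 108 108 105 105 106 107 106 105 106]
20 107 [154 157 158 160 156 158 157 157 161 157 158 159 132  77  81  88  89  91
  94  97 100 102 105 103 100  96  94  90  93  95  89  87  81  76  78  99
 106 107 106 104 104 104 103 105 105 106 104 106 106 105]
124 phi -5.76
126 phi -4.5
128 phi -3.23
130 phi -1.97
132 phi -0.7
134 phi 0.57
136 phi 1.85
138 phi 3.13
140 phi 4.41
142 phi 5.7
144 phi 7.0
```

```bash
python3 -c "
from station import robot
print(robot.close_job())"
```

```text
the job is handed in; nothing more can be done
None
```

The job is handed in: the lever is in its lift-off notch, the yellow mark is about 1.5° short of the very top (left there rather than disturb the wheel again), and all three plates present and the spanner are seated in their pockets.

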